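# Zero the bench scale with a stylus, then lift the capacitor off with tongs

## Robot

A 6-joint arm with a two-finger parallel gripper is mounted at the origin on the work surface. World frame = base frame: x ahead of the robot, y to its left, z up, the work surface at z = 0. Lengths are in m, angles in rad, forces in N, time in s.
With the tool pointing down it reaches from about 0.425 to 0.925 m from the base axis. Payload 12.5 kg.
Tool frame: the origin (TCP) lies midway between the tips of the shut fingers; the grasp point (between the pads) lies 19 mm behind it; x points along the fingers, y is the direction in which the jaws open and shut, and the axes are right-handed (so a half turn about x gives the same grasp; the last joint's range is limited). The gripper opens to 85 mm and grips with 20 to 120 N. Pads are 22 mm wide; open, the fingers measure 114 mm over their backs; the gripper's body (76 mm by 85 mm) begins 54 mm behind the grasp point. The pads swing forward as they close: fully open they stand 13 mm farther back than shut.
Start: joints at [-1.223, 0.491, 1.559, -0, 1.092, -0.106], TCP at [0.274, -0.562, 0.231] pointing down, gripper open.
Joint ranges: [-3.1, 3.1], [-0.84, 2.19], [0.05, 2.79], [-1.13, 4.28], [0.06, 2.93], [-2.69, 2.69]. Speed limits (rad/s): [2.22, 2.22, 2.79, 3.14, 3.14, 3.14].

## Interface

Orientations are given as a unit quaternion [w, x, y, z].
In Python, from bench import robot gives the robot as it stands.
- The arm moves only by the tool carry_out, never from a script. Its argument "commands" is one flat list of numbers, 5 for each row, row after row: the finger opening in cm, from 0 to 8.54, then the shift along the tool's x, y, z in cm, then the turn about the tool's x in degrees. In form: [jaw, tx, ty, tz, spin, jaw, tx, ty, tz, spin, ...]. A call has 1 to 20 rows; each row shifts and turns the commanded pose from where the row before left it, along the tool's axes as they then stand; what a row does not reach is not made up. A row lasts 1/8 s, in which the tool goes at most 62.5 mm and 10.7 degrees, less where a joint would pass 70% of its speed; a pose out of reach is approached as far as the arm can. A call with a gripper value outside its range is refused whole. The fingers move at their own pace and stop on an object; "grip_force" is the grip in N (left out, the last holds). Time passes only in rows, so rows that do not move let the fingers close. It gives the time, the measured TCP pose, the force and the opening at its end, in the units of the state.
- robot.sense(): the state, without advancing time (a new reading comes with each control period).
- robot.grab_frame(name): name is "side" or "top" or "wrist"; returns a dict with "color" (384x512x3 uint8, red, green, blue), "fx", "fy", "cx", "cy" (pixels), "origin" and "rotation" of the camera in the world. Camera axes: x right, y down, z forward; pixel columns grow to the right and rows downward; lengths in m; the calibration is good to about 2 mm. A picture is of the moment at which its call begins. There is no depth.
- robot.hand_in(): hands the job in, once; it reports no verdict.
Trained networks look in the newest picture that a camera, given by its name, has taken for a name from the list of things; names that differ only in an ending like _2 or _b are one class to them, and where a whole thing is asked for, a point or a joint stands for the part that bears it (a point fixed in the world has none). Each returns a list of dicts, best first, with "score" (0 to 1); they miss things now and then, are a little off and sometimes report something else, mostly with a low value. They report only what shows in the picture. A call takes as long as a camera call. They do not tell look-alikes from the thing itself.
- robot.search_frame(camera, target): "extent" ([left, top, right, bottom] as shares, 0 to 1, of the picture: columns of its width, rows of its height, round what is visible of it).
- robot.trace(camera, target): "pixels" (384x512 bool, what is visible of it) and "extent" ([left, top, right, bottom] as shares, 0 to 1, of the picture: columns of its width, rows of its height, round what is visible of it).
The state is a dict: "time_s": time; "joint_pos": joint angles; "qd": joint speeds; "joint_torque": joint torques, N m; "eef_pos": TCP position; "ee_rot": TCP orientation; "wrist_force": force on the tool from outside, world axes, zero at the start; "moment": the same for the moment, N m; "gripper_width": finger opening in m.
Only numpy, scipy, OpenCV 4.12 (cv2) and the standard library are available. Lean on these libraries where they do the work, as an engineer would, in place of code of your own. Each camera call takes 0.05 s, during which the arm holds its last target.

## Task

Weigh the metal can capacitor by difference: take the stylus from its stand, press the bench scale's small recessed zero button fully down with the stylus tip while the can stands untouched on the pan, and put the stylus fully back into its stand. Then pick up the tongs, close their jaws on that can and lift it about 10 cm clear above the pan; finish while still holding it there in the tongs. Do not touch the can with the gripper itself, do not press the button again once the can is off the pan, and leave the other things on the table where they are.

Things in the scene. Friction and masses are not known exactly. Their poses are not given: they have to be found in the camera images.
- pan (a point): top centre of the scale's square steel pan (104 x 116 mm), 24 mm above the table. The scale is a low grey box 170 x 130 x 18 mm fixed to the table; its x axis points from the panel (robot side) to the pan, y to the left. The pan covers the box from 22 mm behind to 82 mm beyond the box's middle along x; this point is 30 mm beyond the middle
- zero_top (a point): centre of the top face of the scale's white round zero button, 14 mm across, sunk 4 mm below the rim of an 18 mm round recess in the flat front panel (panel top 18 mm above the table, so the button top is at 14 mm when released). From the pan centre it lies 85 mm back along the scale's x and 32 mm to the left (+y)
- zero (a joint): travel of the zero button in m: 0 released, 0.004 fully down (springs back); it starts to move at 1.5 N and is fully down at about 4 N, pressed straight down
- can_center (a point): centre of the capacitor to be weighed: plain aluminium can, round, 26 mm diameter, 34 mm tall, about 30 g, standing on the pan with two thin 6 mm terminal tabs on top (ordinary friction). Origin half-way up (17 mm over its underside)
- stylus_grip (a point): middle of the handle of the stylus (about 30 g). It stands upright: round grey handle 12 mm diameter reaching 32 mm below (to the collar) and 30 mm above this point; collar disc 26 mm diameter, 6 mm thick, whose underside is 38 mm below this point; then a thin 8 mm shaft that tapers over its last 12 mm to a flat 5 mm tip 88 mm below this point. z axis points from tip to handle
- stylus_tip (a point): the flat tip end of the stylus, 88 mm below the handle's middle; 8 mm above the table when the stylus is seated in its stand
- stand_mouth (a point): centre of the mouth of the hole in the top of the stylus stand: black block 60 x 60 mm, 58 mm tall, fixed to the table; round hole 16 mm wide (edge chamfered 2 mm), 55 mm deep. The stylus is seated when its collar lies on the stand's top, its shaft hanging in the hole
- tongs_grip (a point): mid-point between the two steel finger plates of the tongs, 13 mm above the underside. The tongs lie flat, 26 mm tall, 230 mm long, 95 g; x points from the hinge block (90 mm behind) to the jaws, y across the arms, z up. Each plate is 46 mm long (x), 26 mm tall, 4 mm thick; 52 mm over the outer faces when open. Take them from above, squeezing across y; to carry them open, squeeze to about 47 mm
- tongs_jaws (a point): mid-point between the two flat rubber-faced jaw pads, 100 mm ahead (+x) of the grip point, 13 mm above the underside. Each pad is 36 mm long, 26 mm tall, 4 mm thick; the gap between them is 50 mm when open (about 40 mm when the plates are squeezed to 47 mm), 58 mm over their outsides
- tong_left (a joint): closing angle of the left tong arm in rad; the right arm moves alike. 0 open, about 0.063 when closed on the can (plates then about 41 mm over their outer faces), 0.11 at its stop. Springs hold the arms open: 6 N at each plate starts to close them, 12 N at 0.063; what the gripper squeezes beyond that grips the can. Each 1 mm less over the plates closes the jaws 2.1 mm
- can: the can to be weighed, as the rules refer to it: origin at the centre of its underside
- scale: the bench scale: origin at the centre of its underside on the table
- stylus: the stylus, as the rules refer to it: origin at its tip
- tongs: the tongs, as the rules refer to them: origin under the grip point, on the table when lying
- spare_a: a bystander: spare can of the same make, standing on the table behind the scale. Origin: centre of its underside
- spare_b: a bystander: spare can of the same make, standing on the table behind the scale. Origin: centre of its underside
- breadboard: a bystander: white breadboard 55 x 165 x 9 mm near the robot. Origin: centre of its underside
- pen: a bystander: black pen 115 mm long lying on the table. Origin: on the table under its middle
- board: a bystander: green circuit board 54 x 70 x 13 mm behind the scale. Origin: centre of its underside
- tape: a bystander: clear roll of tape, 64 mm diameter, 18 mm tall, behind the scale. Origin: centre of its underside
Not all that is in view belongs to the job. What is shaped like the scale but blue is not meant.

How it is judged:
On the way, in this order (a step that is already met when the one before it is completed fails the run):
1. the zero button is pressed down with the stylus while the can stands on the pan (value of joint zero above 0.0028 m and contact force between stylus and zero above 0.5 N and contact force between can and scale above 0.05 N), for 0.05 s.
2. the stylus is back in its stand, upright, collar down, and released (horizontal distance between stylus_tip and stand_mouth below 0.009 m and height (world z) of stylus_tip below 0.013 m and angle between stylus_tip's own z axis and vertical below 0.12 rad and contact force between the fingers and stylus below 0.05 N), for 0.2 s.
At the end, for the whole second after the job is handed in: The can is at rest, its centre over 100 mm above the table, gripped within 35 mm of the tongs' jaw mid-point, touching nothing else; the gripper holds the tongs off the table; button up; stylus released in its stand, upright within 0.12 rad, within 9 mm of centre, collar within 5 mm of the top (all of step 2 and height (world z) of can_center above 0.1 m and contact force between tongs and can above 1 N and contact force between the fingers and tongs above 1 N and distance between tongs_jaws and can_center below 0.035 m and height (world z) of tongs_grip above 0.05 m and contact force between can and scale below 0.02 N and contact force between the arm and can below 0.05 N and linear speed of can below 0.03 m/s and value of joint zero below 0.001 m); the arm keeps its last pose, push and grip.
It fails at once if the gripper or arm touches the can (contact force between any of the fingers, the arm and can above 0.3 N).
It fails at once if the zero button is pressed while the can is off the pan (value of joint zero above 0.002 m and height (world z) of can_center above 0.055 m).
It fails at once if a bystander (spare can, breadboard, pen, circuit board or tape roll) is moved more than 30 mm (distance of any of spare_a, spare_b, breadboard, pen, board, tape from where it was at the start of the episode above 0.03 m).
It also fails if it takes over 61 s, if anything falls off the work surface, if the arm or the gripper's body presses on something with over 40 N, if the wrist force passes 120 N, or if a joint passes its speed limit or range.

## Working session

There is one attempt and no reset: what is moved stays moved. The work goes in short steps, Python scripts to look and compute and a tool call to move; the robot and the scene stay as the last step left them, time stands still between calls to the robot, and variables do not carry over. Pictures are saved under pics/ and viewed, and the job is handed in when it is done.

Besides the shell and the picture viewer there is one more tool, called after "Request:" in YAML: its name, and indented under it one key for each argument. carry_out: Moves the arm, as the interface text tells. Its arguments: {"type":"object","properties":{"commands":{"type":"array"},"grip_force":{"type":"number"}},"required":["commands"]}

```bash
mkdir -p pics; ls; python3 - <<'E'
from bench import robot
import cv2,numpy as np
s=robot.sense(); print(s)
for n in ["side","top","wrist"]:
    f=robot.grab_frame(n); cv2.imwrite(f"pics/{n}0.png",f["color"][:,:,::-1]); print(n,f["fx"],f["fy"],f["cx"],f["cy"],f["origin"],np.round(f["rotation"],4).tolist())
    for t in ["can","scale","stylus","tongs","stand_mouth","pan","zero_top","spare_a"]:
        try: print(n,t,[(round(d["score"],2),[round(float(e)*k,1) for e,k in zip(d["extent"],(512,384,512,384))]) for d in robot.search_frame(n,t)])
        except Exception as e: print(n,t,e)
E
```

```text
pics
{'time_s': 0.0, 'joint_pos': array([-1.22260547e+00,  4.91556342e-01,  1.55949681e+00,  4.13248432e-05,
        1.09168770e+00, -1.05605149e-01]), 'qd': array([-0.00022664, -0.00074687,  0.00010246,  0.0019142 ,  0.00074157,
       -0.00043267]), 'joint_torque': array([-1.11259069e-03, -6.18456674e+01, -2.61592305e+01, -1.97044137e-04,
        4.10956767e-03, -5.06297596e-06]), 'eef_pos': array([ 0.27392997, -0.56149982,  0.23071343]), 'ee_rot': array([-0.15865686, -0.688948  , -0.15946594,  0.68902051]), 'wrist_force': array([-0.20821067,  0.45999306, -0.15244154]), 'moment': array([-0.00700345, -0.02013803,  0.04825296]), 'gripper_width': 0.08556932695547254}
side 420.97906987499795 420.97906987499795 255.90230166290092 191.28738636197082 [0.22811881 0.66971491 0.77909229] [0.0763, -0.2115, 0.9, -0.3735]
side can [(0.64, [217.1, 183.4, 230.9, 195.1]), (0.41, [324.8, 104.4, 332.3, 127.4])]
side scale [(0.65, [197.4, 178.0, 271.1, 230.1]), (0.56, [351.0, 141.7, 383.5, 175.2])]
side stylus []
side tongs [(0.67, [158.5, 274.2, 275.1, 351.3])]
side stand_mouth [(0.96, [308.6, 115.2
[... 484 characters left out ...]
271.7]), (0.56, [238.8, 111.0, 264.3, 132.7])]
top stylus [(0.37, [372.1, 213.8, 385.7, 224.0])]
top tongs [(0.73, [347.2, 133.3, 360.0, 143.5])]
top stand_mouth [(0.91, [359.0, 209.1, 389.1, 233.6])]
top pan [(0.92, [231.4, 152.2, 281.1, 211.9]), (0.77, [345.8, 261.8, 387.2, 272.5]), (0.51, [147.2, 183.1, 170.7, 259.0])]
top zero_top []
top spare_a []
wrist 340.15460627137213 340.15460627137213 253.0591640942635 193.63111946263865 [ 0.34148955 -0.52917129  0.37314019] [0.1288, 0.8381, -0.5239, -0.0806]
wrist can []
wrist scale [(0.56, [0.0, 0.0, 111.6, 157.1])]
wrist stylus []
wrist tongs []
wrist stand_mouth []
wrist pan [(0.59, [0.4, 0.0, 113.6, 160.2])]
wrist zero_top []
wrist spare_a []
```

```bash
python3 - <<'E'
import cv2
for n in ["side","top","wrist"]:
    i=cv2.imread(f"pics/{n}0.png"); cv2.imwrite(f"pics/{n}0b.png",cv2.resize(i,(768,576),interpolation=cv2.INTER_CUBIC))
E
```

```text
(no output)
```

View pics/side0b.png

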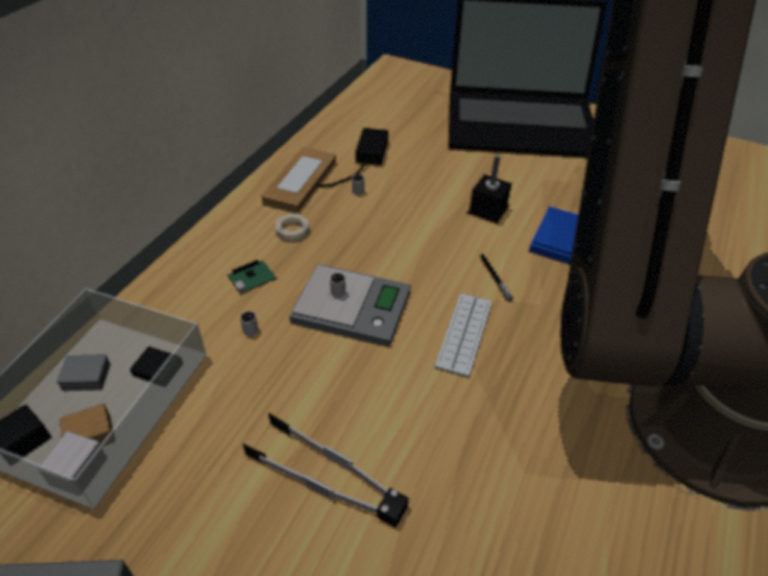

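View pics/top0b.png

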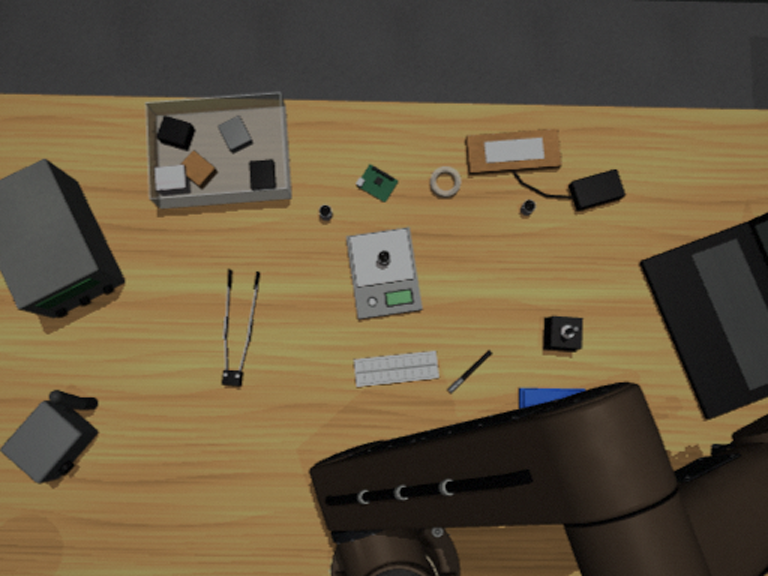

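View pics/wrist0b.png

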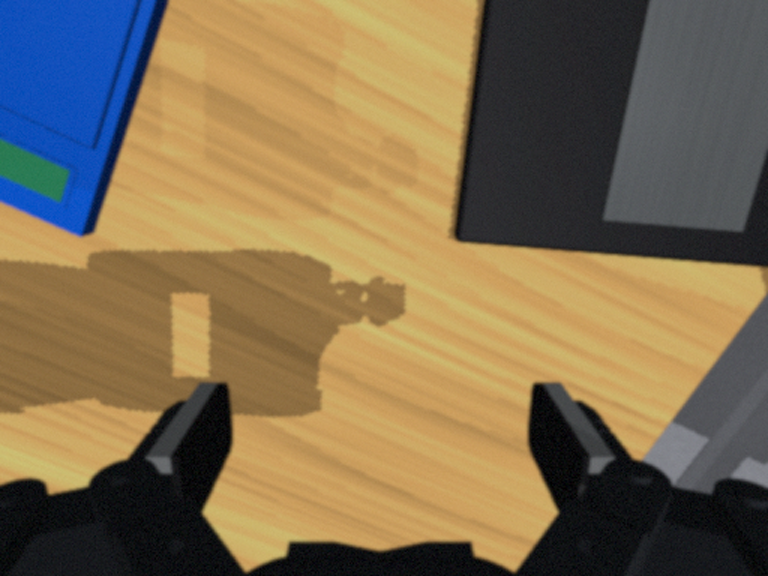

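Side view: scale with the can at (338,284)/1.5, button (378,322)/1.5, stand (490,195)/1.5, tongs hinge (393,506)/1.5 and jaws (265,435)/1.5; the top view agrees. Now zooming for precise picks.

```bash
cat > h.py <<'E'
import numpy as np, cv2
from scipy.spatial.transform import Rotation as R, Rotation
CAL={"side":(420.979,255.902,191.287,[0.22811881,0.66971491,0.77909229]),"top":(494.532,262.0485,195.3066,[0.3271023,0.02712662,1.48850455])}
def q2R(q): return R.from_quat([q[1],q[2],q[3],q[0]]).as_matrix()
def plane(f,u,v,z):
    d=q2R(f["rotation"])@np.array([(u-f["cx"])/f["fx"],(v-f["cy"])/f["fy"],1]); o=np.array(f["origin"])
    return o+d*(z-o[2])/d[2]
def proj(f,p):
    c=q2R(f["rotation"]).T@(np.array(p)-f["origin"]); return np.array([f["fx"]*c[0]/c[2]+f["cx"],f["fy"]*c[1]/c[2]+f["cy"]])
def tri(f1,p1,f2,p2):
    A=[];b=[]
    for f,(u,v) in((f1,p1),(f2,p2)):
        d=q2R(f["rotation"])@np.array([(u-f["cx"])/f["fx"],(v-f["cy"])/f["fy"],1]);d/=np.linalg.norm(d)
        P=np.eye(3)-np.outer(d,d);A.append(P);b.append(P@f["origin"])
    x=np.linalg.lstsq(np.vstack(A),np.hstack(b),rcond=None)[0];return x
def crop(img,u0,v0,w,h,k,name):
    i=cv2.resize(img[v0:v0+h,u0:u0+w,::-1],None,fx=k,fy=k,interpolation=cv2.INTER_CUBIC)
    for x in range(0,w,10): cv2.line(i,(x*k,0),(x*k,6 if x%50 else 14),(0,0,255),1); cv2.putText(i,str(u0+x),(x*k,24),0,.35,(0,0,255),1)
    for y in range(0,h,10): cv2.line(i,(0,y*k),(6,y*k),(0,0,255),1); cv2.putText(i,str(v0+y),(8,y*k+4),0,.35,(0,0,255),1)
    cv2.imwrite(name,i)
E
python3 - <<'E'
from bench import robot
from h import *
import pickle
f={n:robot.grab_frame(n) for n in("top","side")}
pickle.dump(f,open("f0.pkl","wb"))
t=f["top"]["color"]
crop(t,225,145,64,75,8,"pics/t_scale.png")
crop(t,350,200,50,45,10,"pics/t_stand.png")
crop(t,135,170,60,95,6,"pics/t_tongs.png")
s=f["side"]["color"]
crop(s,190,170,90,65,8,"pics/s_scale.png")
crop(s,300,95,60,60,9,"pics/s_stand.png")
crop(s,155,265,125,92,6,"pics/s_tongs.png")
for n,pts in {"top":{"pan":(256,173)},"side":{}}.items():
    for k,p in pts.items(): print(n,k,plane(f[n],*p,.024))
E
```

```text
top pan [0.60278683 0.03272875 0.024     ]
```

View pics/t_scale.png

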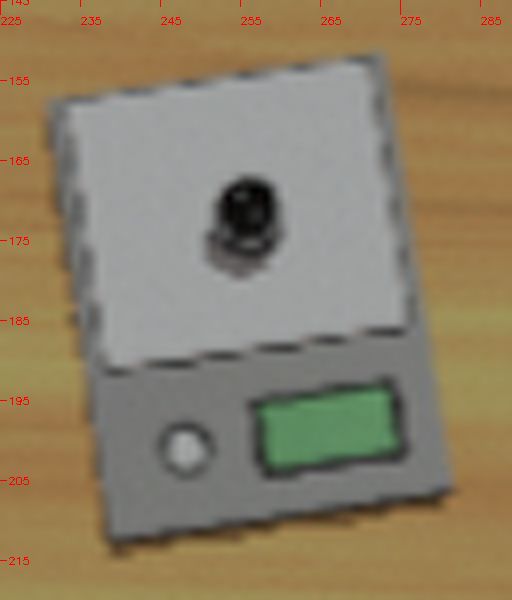

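View pics/t_stand.png

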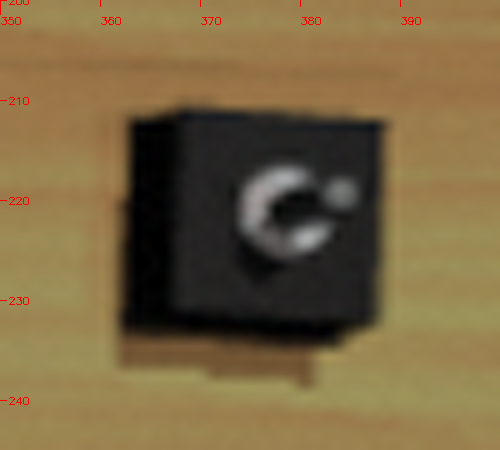

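View pics/t_tongs.png

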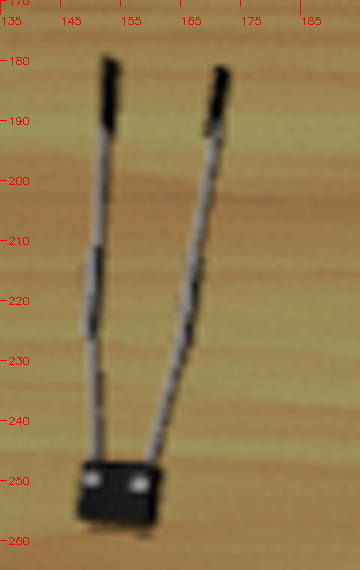

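View pics/s_scale.png

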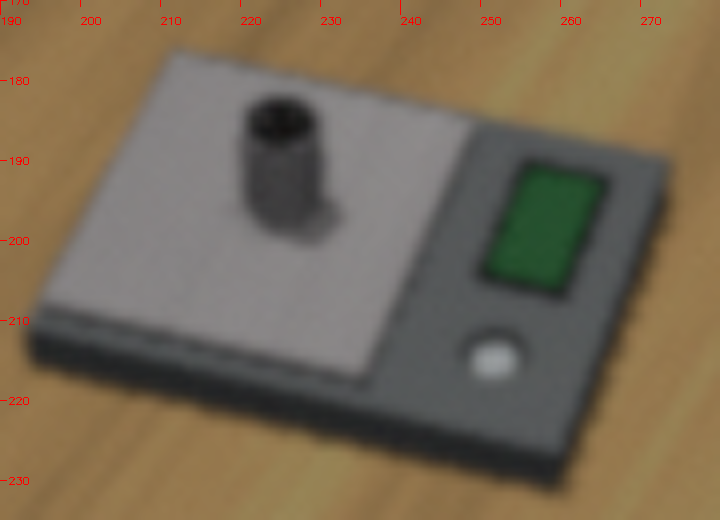

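View pics/s_stand.png

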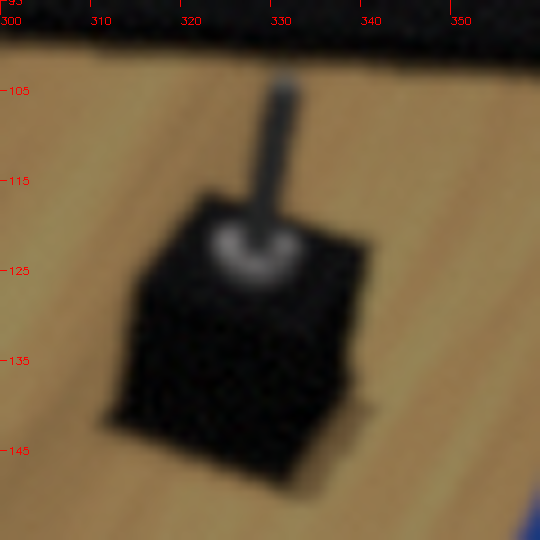

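View pics/s_tongs.png

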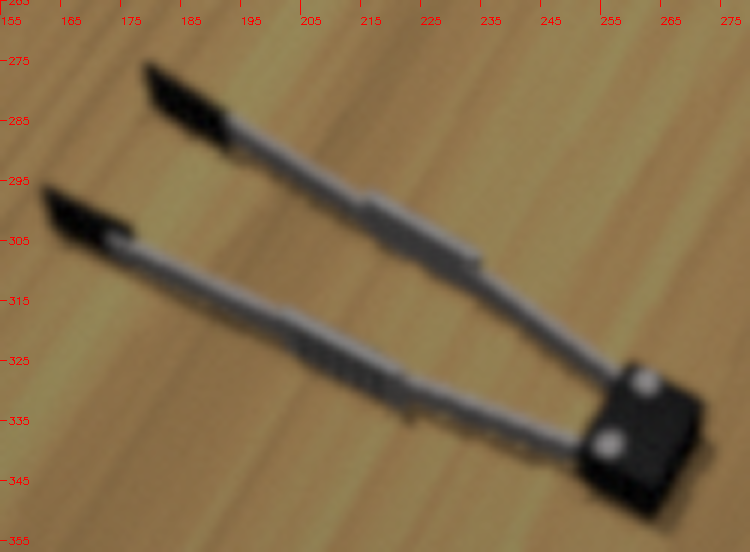

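```bash
python3 - <<'E'
from h import *
import pickle
f=pickle.load(open("f0.pkl","rb"))
def P(n,u0,v0,k,x,y,z): return plane(f[n],(x+.5)/k-.5+u0,(y+.5)/k-.5+v0,z)
T=("top",225,145,8); S=("side",190,170,8)
for n,C,cs in(("top",T,[(65,105),(375,62),(410,328),(108,370)]),("side",S,[(40,305),(172,50),(475,120),(365,385)])):
    c=np.array([P(*C,x,y,.024) for x,y in cs]); print(n,"pan corners",c[:,:2].round(4).tolist(),"ctr",c.mean(0))
    # corners order: far-left, far-right, near-right, near-left (top)
    xd=(c[0]+c[1]-c[2]-c[3])/2; yd=(c[0]+c[3]-c[1]-c[2])/2
    print(np.linalg.norm(xd),np.linalg.norm(yd), np.degrees(np.arctan2(xd[1],xd[0])),np.degrees(np.arctan2(-yd[0],yd[1])))
    th=np.mean([np.arctan2(xd[1],xd[0]),np.arctan2(-yd[0],yd[1])]); ex=np.array([np.cos(th),np.sin(th),0]);ey=np.array([-ex[1],ex[0],0])
    print(" button pred",c.mean(0)-.085*ex+.032*ey)
print("button",P(*T,186,447,.014),P(*S,492,360,.014))
print("can",P(*T,247,205,.058),P(*S,282,122,.058))
T=("top",350,200,10);S=("side",300,95,9)
print("standtop",np.mean([P(*T,*p,.058) for p in[(180,110),(385,122),(375,325),(170,310)]],0))
print("side standtop",[P(*S,*p,.058).round(4) for p in[(205,192),(370,242),(137,275)]])
print("collar",P(*T,285,212,.064),P(*S,257,247,.064))
print("htop",P(*T,341,192,.126),P(*S,285,80,.126))
T=("top",135,170,6);S=("side",155,265,6)
print("jawtips",P(*T,110,60,.026),P(*T,222,70,.026),"|",P(*S,45,187,.026),P(*S,148,65,.026))
print("screws",P(*T,92,480,.026),P(*T,139,484,.026),"|",P(*S,610,443,.026),P(*S,647,380,.026))
E
```

```text
top pan corners [[0.6484, 0.1041], [0.6674, -0.0128], [0.5657, -0.0274], [0.5475, 0.0854]] ctr [0.6072527  0.03729582 0.024     ]
0.10268497803204321 0.11632311166445183 9.343695161495301 9.177100557434349
 button pred [0.518211   0.05520042 0.024     ]
side pan corners [[0.6503, 0.1066], [0.6718, -0.0094], [0.569, -0.0253], [0.5475, 0.0904]] ctr [0.60965137 0.0405748  0.024     ]
0.10404309248390317 0.11784996454898465 8.899078006268928 10.507431313576966
 button pred [0.52047394 0.05779065 0.024     ]
button [0.52034952 0.05575916 0.014     ] [0.52216612 0.05634463 0.014     ]
can [0.60476518 0.0344155  0.058     ] [0.60575447 0.03370134 0.058     ]
standtop [ 0.46090113 -0.32284465  0.058     ]
side standtop [array([ 0.4909, -0.3527,  0.058 ]), array([ 0.434 , -0.3512,  0.058 ]), array([ 0.4949, -0.2993,  0.058 ])]
collar [ 0.46167589 -0.32356904  0.064     ] [ 0.46370546 -0.32326384  0.064     ]
htop [ 0.4616711  -0.32395977  0.126     ] [ 0.46421059 -0.32415822  0.126     ]
jawtips [0.57628278 0.34075836 0.026     ] [0.57231913 0.28480429 0.026     ] | [0.57998716 0.34280724 0.026     ] [0.57581529 0.28681673 0.026     ]
screws [0.36792365 0.33943448 0.026     ] [0.36639078 0.31642304 0.026     ] | [0.37107343 0.33895577 0.026     ] [0.36970626 0.31485112 0.026     ]
```

```bash
cat >> h.py <<'E'
def togo(s,target,yaw_y=None):
    """tool-axis shift (cm) to target TCP; yaw_y: wanted world angle (deg) of tool y axis, mod 180"""
    M=q2R(s["ee_rot"]); d=M.T@(np.array(target)-s["eef_pos"])*100
    print("tcp",np.round(s["eef_pos"],4),"t",round(s["time_s"],2),"w",round(s["gripper_width"],4),"F",np.round(s["wrist_force"],2),"tilt",np.round(np.degrees(np.arccos(-M[2,0])),2))
    ya=np.degrees(np.arctan2(M[1,1],M[0,1])); print("tool y heading",round(ya,2),"shift cm",np.round(d,2))
    if yaw_y is not None:
        e=(yaw_y-ya+90)%180-90; sp=-e  # tool x is down
        M2=M@R.from_euler("x",sp,degrees=True).as_matrix(); d2=M2.T@(np.array(target)-s["eef_pos"])*100
        print("spin deg",round(sp,2),"check heading",round(np.degrees(np.arctan2(M2[1,1],M2[0,1])),2),"shift after spin",np.round(d2,2))
E
python3 - <<'E'
from bench import robot
from h import *
s=robot.sense(); print(np.round(q2R(s["ee_rot"]),3)); togo(s,[.4627,-.3236,.18],-90)
E
```

```text
[[ 0.     0.438 -0.899]
 [-0.    -0.899 -0.438]
 [-1.     0.     0.   ]]
tcp [ 0.274  -0.5618  0.2313] t 1.45 w 0.0855 F [0.26 0.24 0.58] tilt 0.01
tool y heading -64.0 shift cm [  5.13 -13.13 -27.4 ]
spin deg 26.0 check heading -90.0 shift after spin [  5.13 -23.82 -18.87]
```

Request:
carry_out:
  commands: [8.5, 0, -1.0, -2.0, 0, 8.5, 0, -1.7, -3.5, 0, 8.5, 0.5, -1.7, -3.5, 0, 8.5, 0.5, -1.7, -3.5, 0, 8.5, 0.5, -1.7, -3.5, 0, 8.5, 0.5, -1.7, -3.5, 0, 8.5, 0, -1.6, -3.4, 0, 8.5, 0, -1.3, -3.0, 0, 8.5, 0, -0.7, -1.5, 0, 8.5, 0, 0, 0, 0, 8.5, 0, 0, 0, 0]
  grip_force: 60

```text
time_s: 2.82
eef_pos: [0.4624, -0.3244, 0.2113]
ee_rot: [-0.159, -0.689, -0.159, 0.689]
wrist_force: [0.2, -0.6, 0.2]
gripper_width: 0.0849
```

```bash
python3 - <<'E'
from bench import robot
from h import *
s=robot.sense(); togo(s,[.4627,-.3236,.077])
f=robot.grab_frame("wrist"); cv2.imwrite("pics/w1.png",cv2.resize(f["color"][:,:,::-1],(768,576)))
for n,z in (("collar",.064),("htop",.126)): print(n,proj(f,[.4627,-.3236,z])*1.5)
import pickle; pickle.dump(f,open("w1.pkl","wb"))
E
```

```text
tcp [ 0.4624 -0.3244  0.2113] t 2.83 w 0.0849 F [ 0.17 -0.65  0.15] tilt 0.01
tool y heading -64.02 shift cm [13.43 -0.06 -0.06]
collar [378.203314   263.10235638]
htop [377.84262051 296.12103071]
```

View pics/w1.png

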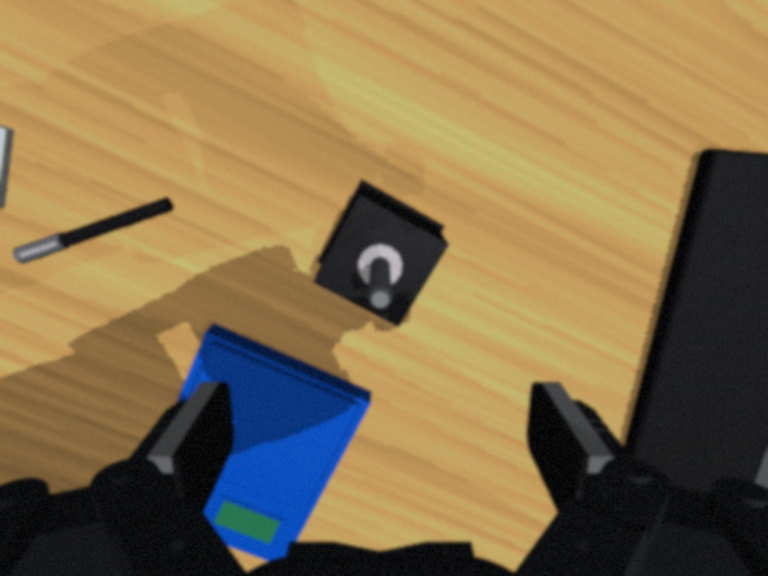

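```bash
python3 - <<'E'
from bench import robot
from h import *
import pickle; f=pickle.load(open("w1.pkl","rb"))
for p,z in(((380,265),.064),((380,299),.126)): print(plane(f,(p[0]+.5)/1.5-.5,(p[1]+.5)/1.5-.5,z))
togo(robot.sense(),[.4615,-.3245,.078])
E
```

```text
[ 0.46220234 -0.32484737  0.064     ]
[ 0.46192446 -0.32497119  0.126     ]
tcp [ 0.4623 -0.3246  0.2113] t 2.88 w 0.085 F [ 0.4  -0.6   0.71] tilt 0.01
tool y heading -64.05 shift cm [13.33 -0.04  0.07]
```

Request:
carry_out:
  commands: [8.5, 1.0, 0, 0, 0, 8.5, 2.0, 0, 0, 0, 8.5, 2.5, 0, 0, 0, 8.5, 2.5, 0, 0, 0, 8.5, 2.5, 0, 0, 0, 8.5, 1.8, 0, 0, 0, 8.5, 1.0, 0, 0, 0, 8.5, 0, 0, 0, 0]

```text
time_s: 3.88
eef_pos: [0.4625, -0.324, 0.0777]
ee_rot: [-0.159, -0.689, -0.159, 0.689]
wrist_force: [-0.6, -0.2, -0.4]
gripper_width: 0.0846
```

```bash
python3 - <<'E'
from bench import robot
from h import *
togo(robot.sense(),[.4615,-.3245,.078])
f=robot.grab_frame("wrist"); cv2.imwrite("pics/w2.png",cv2.resize(f["color"][:,:,::-1],(768,576)))
E
```

```text
tcp [ 0.4625 -0.324   0.0777] t 3.88 w 0.0846 F [-0.56 -0.21 -0.42] tilt 0.07
tool y heading -64.03 shift cm [-0.03  0.    0.11]
```

View pics/w2.png

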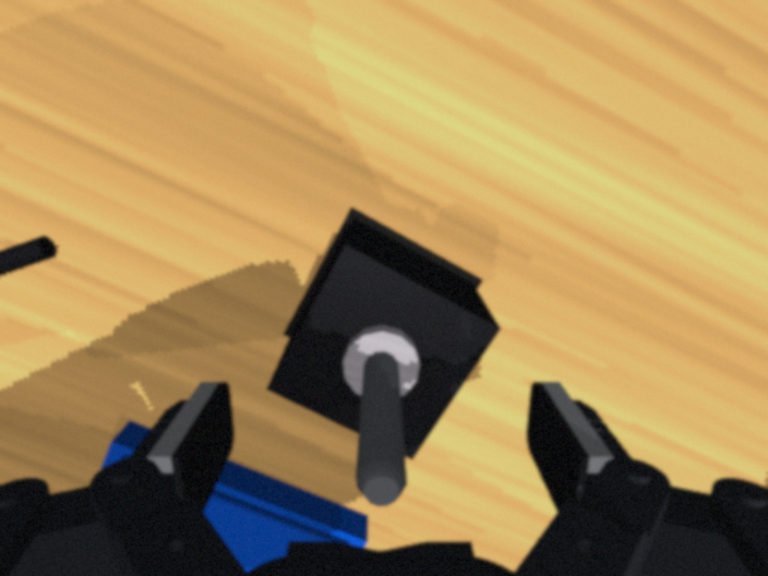

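The handle is centred between the open fingers (column ~381 against 382). Closing on it.

Request:
carry_out:
  commands: [0.5, 0, 0, 0, 0, 0.5, 0, 0, 0, 0, 0.5, 0, 0, 0, 0, 0.5, 0, 0, 0, 0, 0.5, 0, 0, 0, 0, 0.5, 0, 0, 0, 0, 0.5, 0, 0, 0, 0, 0.5, 0, 0, 0, 0]
  grip_force: 60

```text
time_s: 4.92
eef_pos: [0.463, -0.324, 0.0786]
ee_rot: [0.159, 0.689, 0.159, -0.689]
wrist_force: [-1.0, 0.6, 5.9]
gripper_width: 0.0105
```

```bash
python3 - <<'E'
from bench import robot
from h import *
togo(robot.sense(),[.5213,.056,.2])
f=robot.grab_frame("wrist"); cv2.imwrite("pics/w3.png",cv2.resize(f["color"][:,:,::-1],(768,576)))
E
```

```text
tcp [ 0.463  -0.324   0.0786] t 4.92 w 0.0105 F [-1.03  0.55  5.85] tilt 0.03
tool y heading -64.0 shift cm [-12.15 -31.59 -21.9 ]
```

View pics/w3.png

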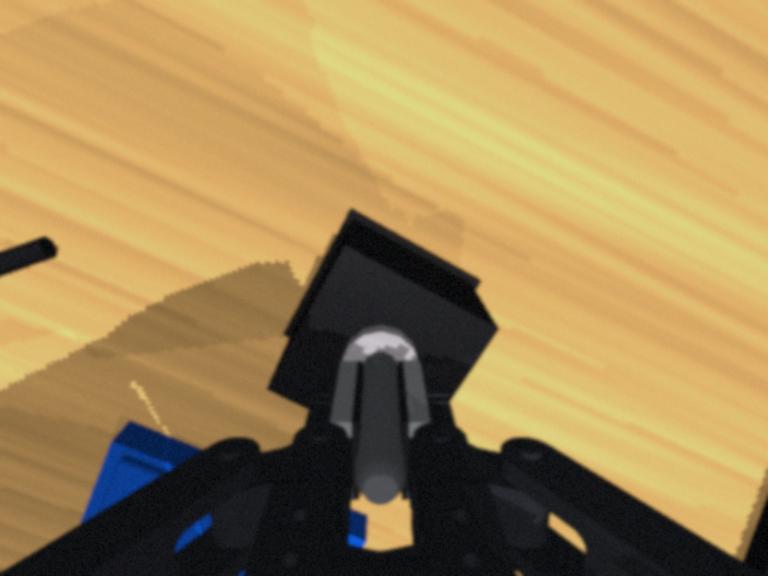

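Request:
carry_out:
  commands: [0.5, -0.5, 0, 0, 0, 0.5, -1.5, 0, 0, 0, 0.5, -2.0, 0, 0, 0, 0.5, -2.0, 0, 0, 0, 0.5, -2.0, 0, 0, 0, 0.5, -1.0, 0, 0, 0, 0.5, 0, 0, 0, 0, 0.5, 0, 0, 0, 0]

```text
time_s: 5.98
eef_pos: [0.4626, -0.3237, 0.1678]
ee_rot: [-0.159, -0.689, -0.159, 0.689]
wrist_force: [0.0, 0.6, -1.3]
gripper_width: 0.0108
```

```bash
python3 - <<'E'
from bench import robot
from h import *
togo(robot.sense(),[.5213,.056,.1686])
f=robot.grab_frame("wrist"); cv2.imwrite("pics/w4.png",cv2.resize(f["color"][:,:,::-1],(768,576)))
f=robot.grab_frame("side"); crop(f["color"],290,60,80,80,7,"pics/s4.png")
E
```

```text
tcp [ 0.4626 -0.3237  0.1678] t 5.97 w 0.0108 F [ 0.01  0.58 -1.27] tilt 0.05
tool y heading -64.0 shift cm [ -0.06 -31.56 -21.92]
```

View pics/w4.png

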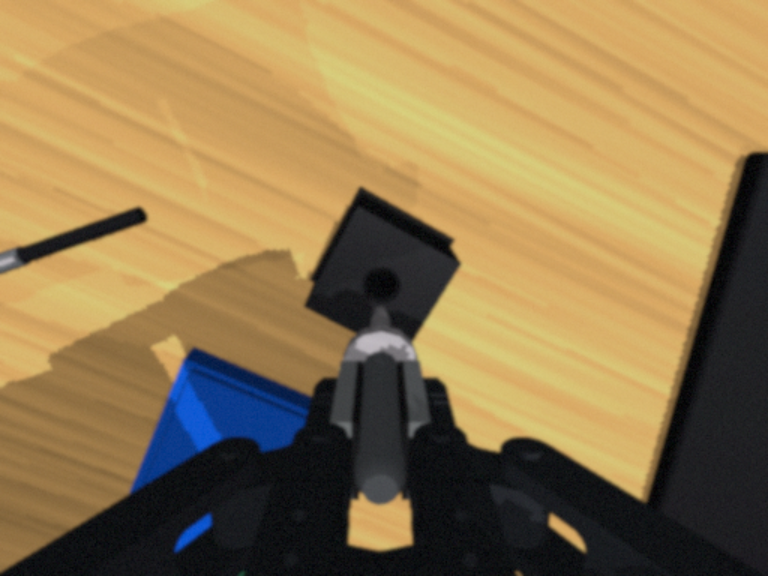

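View pics/s4.png

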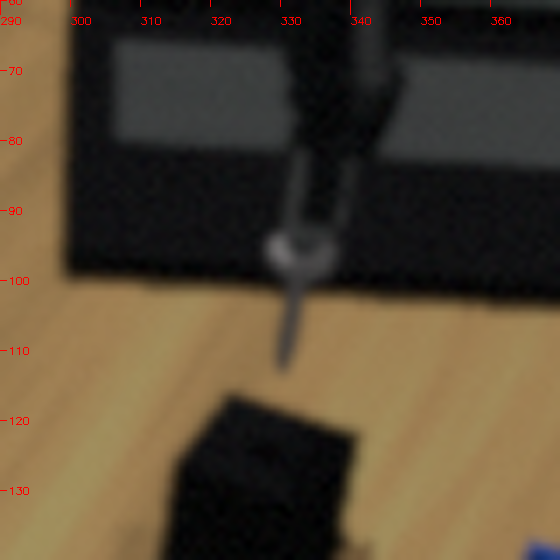

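Request:
carry_out:
  commands: [0.5, 0, -1.0, -0.7, 0, 0.5, 0, -2.0, -1.4, 0, 0.5, 0, -3.0, -2.1, 0, 0.5, 0, -3.3, -2.3, 0, 0.5, 0, -3.3, -2.3, 0, 0.5, 0, -3.3, -2.3, 0, 0.5, 0, -3.3, -2.3, 0, 0.5, 0, -3.3, -2.3, 0, 0.5, 0, -3.3, -2.3, 0, 0.5, 0, -2.8, -1.9, 0, 0.5, 0, -1.6, -1.1, 0, 0.5, 0, -0.7, -0.9, 0, 0.5, 0, 0, 0, 0, 0.5, 0, 0, 0, 0]

```text
time_s: 7.82
eef_pos: [0.5241, 0.0493, 0.1682]
ee_rot: [-0.159, -0.689, -0.159, 0.689]
wrist_force: [0.4, 0.7, -0.1]
gripper_width: 0.0105
```

```bash
python3 - <<'E'
from bench import robot
from h import *
togo(robot.sense(),[.5213,.056,.12])
f=robot.grab_frame("wrist"); cv2.imwrite("pics/w5.png",cv2.resize(f["color"][:,:,::-1],(768,576)))
print("pred button",proj(f,[.5213,.056,.014])*1.5)
import pickle; pickle.dump(f,open("w5.pkl","wb"))
E
```

```text
tcp [0.5241 0.0493 0.1682] t 7.83 w 0.0105 F [ 0.4   0.68 -0.13] tilt 0.02
tool y heading -64.03 shift cm [ 4.82 -0.72 -0.04]
pred button [367.15844331 260.52289803]
```

View pics/w5.png

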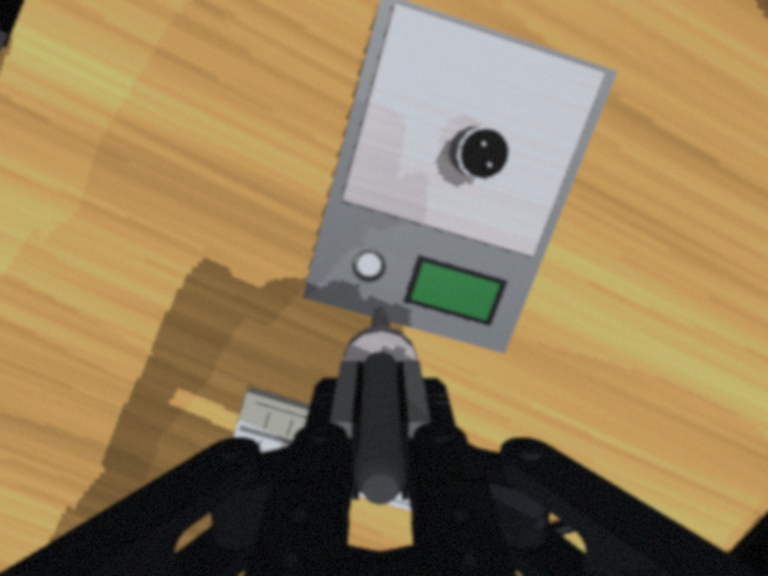

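```bash
python3 - <<'E'
from bench import robot
from h import *
import pickle; f=pickle.load(open("w5.pkl","rb"))
g=lambda x,y,z: plane(f,(x+.5)/1.5-.5,(y+.5)/1.5-.5,z)
print("button",g(369,265,.014)); print("can",g(481,152,.060)); print("tip",g(380.5,308,.0976))
b=g(369,265,.014); togo(robot.sense(),[b[0],b[1],.0926])
E
```

```text
button [0.51936622 0.05402027 0.014     ]
can [0.60355487 0.03454328 0.06      ]
tip [0.52434319 0.0488763  0.0976    ]
tcp [0.5241 0.0492 0.1682] t 7.88 w 0.0104 F [-0.08 -0.45 -0.31] tilt 0.02
tool y heading -64.05 shift cm [ 7.56 -0.64  0.21]
```

Request:
carry_out:
  commands: [0.5, 1.0, -0.3, 0.1, 0, 0.5, 1.7, -0.3, 0.1, 0, 0.5, 1.8, 0, 0, 0, 0.5, 1.7, 0, 0, 0, 0.5, 0.8, 0, 0, 0, 0.5, 0, 0, 0, 0, 0.5, 0, 0, 0, 0]

```text
time_s: 8.75
eef_pos: [0.52, 0.0543, 0.0987]
ee_rot: [0.159, 0.689, 0.159, -0.689]
wrist_force: [0.8, 1.1, 0.7]
gripper_width: 0.0103
```

```bash
python3 - <<'E'
from bench import robot
from h import *
togo(robot.sense(),[.5198,.0544,.082])
f=robot.grab_frame("wrist"); cv2.imwrite("pics/w6.png",cv2.resize(f["color"][:,:,::-1],(768,576)))
f=robot.grab_frame("side"); crop(f["color"],190,150,100,80,7,"pics/s6.png")
E
```

```text
tcp [0.52   0.0543 0.0987] t 8.75 w 0.0103 F [0.79 1.12 0.75] tilt 0.04
tool y heading -64.01 shift cm [ 1.67 -0.02  0.01]
```

View pics/w6.png

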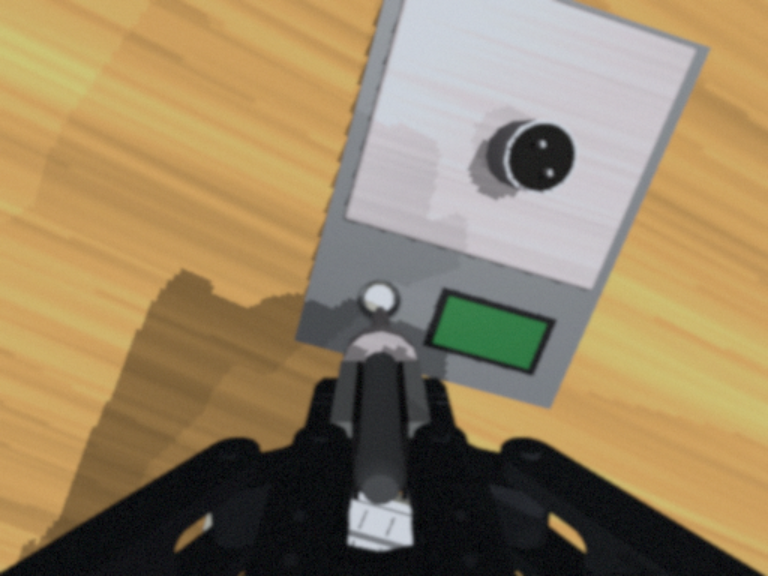

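View pics/s6.png

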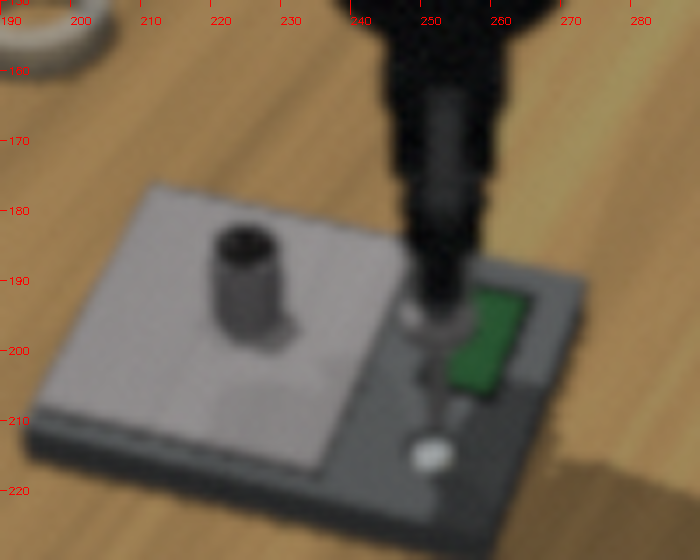

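Request:
carry_out:
  commands: [0.5, 0.6, 0, 0, 0, 0.5, 0.6, 0, 0, 0, 0.5, 0, 0, 0, 0]

```text
time_s: 9.22
eef_pos: [0.5195, 0.0544, 0.0857]
ee_rot: [-0.159, -0.689, -0.159, 0.689]
wrist_force: [0.5, -0.7, -0.7]
gripper_width: 0.0103
```

```bash
python3 - <<'E'
from bench import robot
from h import *
togo(robot.sense(),[.5198,.0544,.0800])
f=robot.grab_frame("wrist"); crop(f["color"],200,160,100,80,7,"pics/w7.png")
f=robot.grab_frame("side"); crop(f["color"],230,180,50,50,10,"pics/s7.png")
E
```

```text
tcp [0.5195 0.0544 0.0857] t 9.22 w 0.0103 F [ 0.48 -0.72 -0.75] tilt 0.06
tool y heading -64.0 shift cm [ 0.57  0.01 -0.03]
```

View pics/w7.png

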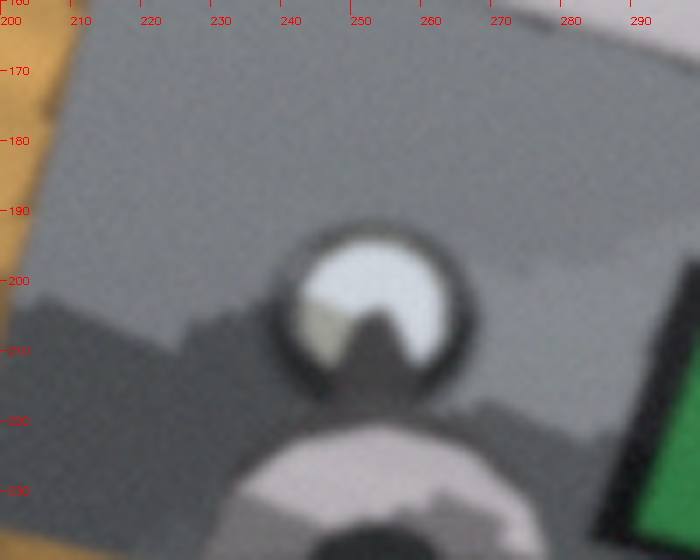

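View pics/s7.png

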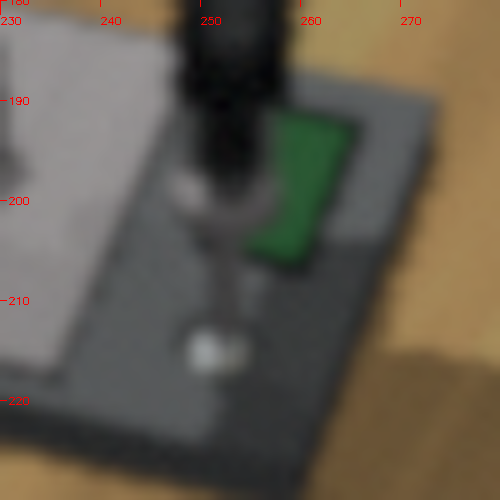

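The tip sits centred over the white button, in both the wrist (253,206) and side (251,213) views. Pressing now.

Request:
carry_out:
  commands: [0.5, 0.2, 0, 0, 0, 0.5, 0.2, 0, 0, 0, 0.5, 0.1, 0, 0, 0, 0.5, 0, 0, 0, 0, 0.5, 0, 0, 0, 0]

```text
time_s: 9.95
eef_pos: [0.5199, 0.0543, 0.0814]
ee_rot: [0.159, 0.689, 0.159, -0.689]
wrist_force: [-0.1, -0.3, 3.4]
gripper_width: 0.0105
```

Request:
carry_out:
  commands: [0.5, 0.1, 0, 0, 0, 0.5, 0.1, 0, 0, 0, 0.5, 0, 0, 0, 0, 0.5, 0, 0, 0, 0]

```text
time_s: 10.45
eef_pos: [0.5202, 0.0544, 0.08]
ee_rot: [0.159, 0.689, 0.159, -0.689]
wrist_force: [-1.0, 0.5, 12.4]
gripper_width: 0.0105
```

12.4 N with no further travel, so the button is at its stop. Retracting and returning to the stand.

Request:
carry_out:
  commands: [0.5, -0.5, 0, 0, 0, 0.5, -1.5, 0, 0, 0, 0.5, -2.0, 0, 0, 0, 0.5, -2.0, 0, 0, 0, 0.5, -2.0, 0, 0, 0, 0.5, -0.8, 0, 0, 0, 0.5, 0, 0, 0, 0]

```text
time_s: 11.32
eef_pos: [0.5198, 0.0544, 0.1676]
ee_rot: [0.159, 0.689, 0.159, -0.689]
wrist_force: [-0.1, 0.2, -0.5]
gripper_width: 0.0107
```

```bash
python3 - <<'E'
from bench import robot
from h import *
togo(robot.sense(),[.4628,-.324,.1686])
E
```

```text
tcp [0.5198 0.0544 0.1676] t 11.32 w 0.0107 F [-0.09  0.16 -0.54] tilt 0.04
tool y heading -64.0 shift cm [-0.1  31.51 21.71]
```

Request:
carry_out:
  commands: [0.5, 0, 1.0, 0.7, 0, 0.5, 0, 2.0, 1.4, 0, 0.5, 0, 3.0, 2.1, 0, 0.5, 0, 3.3, 2.3, 0, 0.5, 0, 3.3, 2.3, 0, 0.5, 0, 3.3, 2.3, 0, 0.5, 0, 3.3, 2.3, 0, 0.5, 0, 3.3, 2.3, 0, 0.5, 0, 3.3, 2.3, 0, 0.5, 0, 2.8, 1.9, 0, 0.5, 0, 1.8, 1.2, 0, 0.5, 0, 1.1, 0.6, 0, 0.5, 0, 0, 0, 0, 0.5, 0, 0, 0, 0]

```text
time_s: 13.08
eef_pos: [0.463, -0.323, 0.1672]
ee_rot: [-0.159, -0.689, -0.159, 0.689]
wrist_force: [0.9, 0.3, -0.3]
gripper_width: 0.0103
```

```bash
python3 - <<'E'
from bench import robot
from h import *
togo(robot.sense(),[.4628,-.324,.1686])
f=robot.grab_frame("wrist"); crop(f["color"],195,140,110,82,7,"pics/w8.png")
f=robot.grab_frame("side"); crop(f["color"],290,60,80,80,7,"pics/s8.png")
E
```

```text
tcp [ 0.463  -0.323   0.1672] t 13.07 w 0.0103 F [ 0.87  0.26 -0.33] tilt 0.02
tool y heading -63.95 shift cm [-0.14  0.08  0.06]
```

View pics/w8.png

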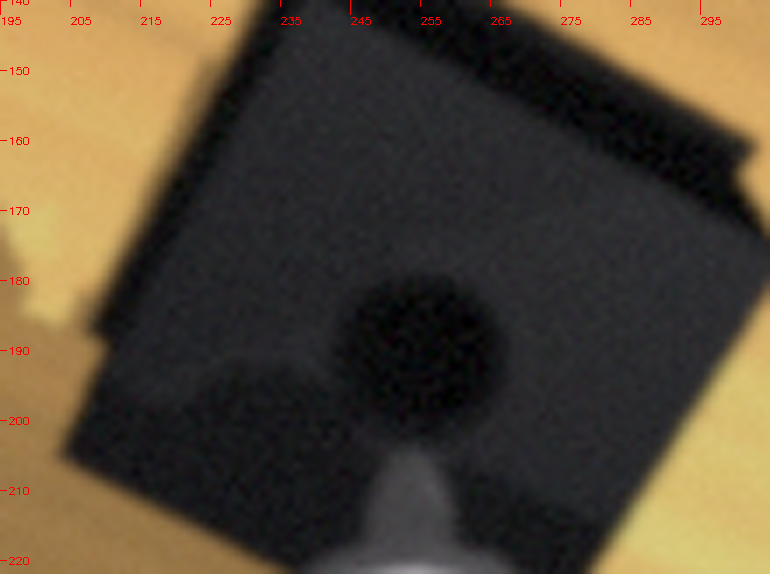

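View pics/s8.png

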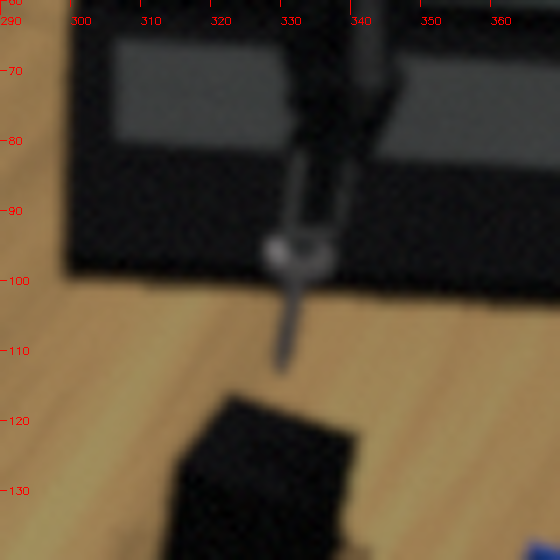

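Request:
carry_out:
  commands: [0.5, 0.5, 0.08, 0.06, 0, 0.5, 1.0, 0, 0, 0, 0.5, 1.0, 0, 0, 0, 0.5, 1.0, 0, 0, 0, 0.5, 1.0, 0, 0, 0, 0.5, 0.5, 0, 0, 0, 0.5, 0, 0, 0, 0]

```text
time_s: 14.05
eef_pos: [0.4626, -0.3248, 0.1169]
ee_rot: [-0.159, -0.689, -0.159, 0.689]
wrist_force: [0.8, 0.5, 0.6]
gripper_width: 0.0104
```

```bash
python3 - <<'E'
from bench import robot
from h import *
togo(robot.sense(),[.4628,-.324,.079])
f=robot.grab_frame("wrist"); crop(f["color"],195,140,110,82,7,"pics/w9.png")
f=robot.grab_frame("side"); crop(f["color"],290,80,80,80,7,"pics/s9.png")
E
```

```text
tcp [ 0.4626 -0.3248  0.1169] t 14.05 w 0.0104 F [0.79 0.5  0.64] tilt 0.03
tool y heading -64.0 shift cm [ 3.79 -0.06 -0.06]
```

View pics/w9.png

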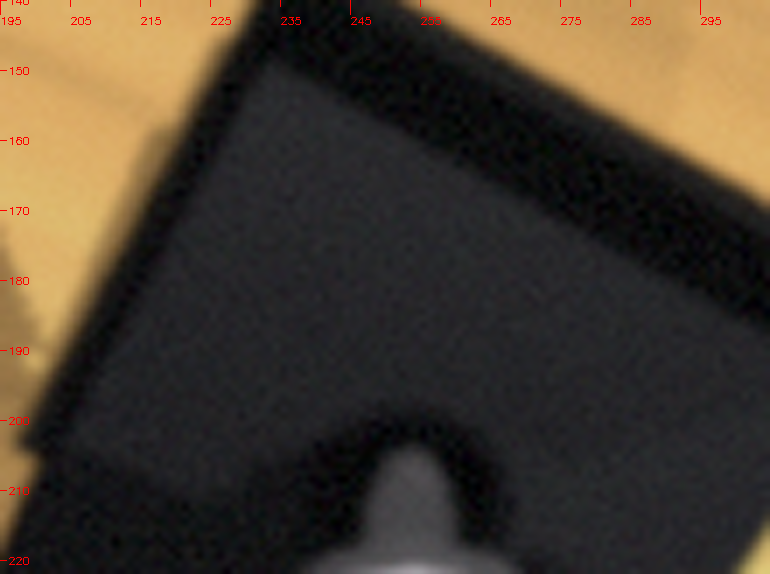

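View pics/s9.png

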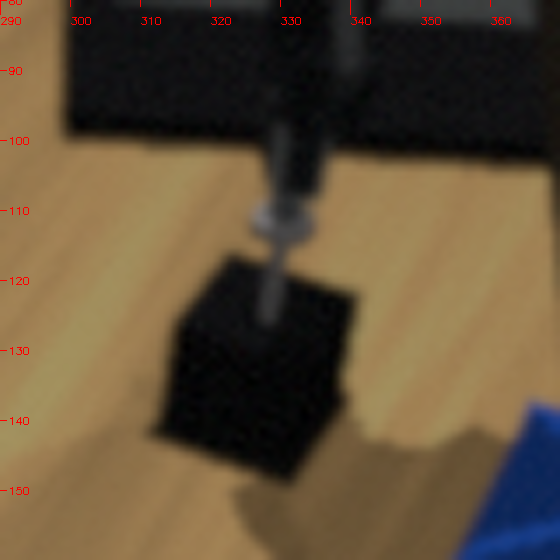

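Request:
carry_out:
  commands: [0.5, 0.6, 0, 0, 0, 0.5, 1.0, 0, 0, 0, 0.5, 1.0, 0, 0, 0, 0.5, 0.7, 0, 0, 0, 0.5, 0.4, 0, 0, 0, 0.5, 0.1, 0, 0, 0, 0.5, 0, 0, 0, 0]

```text
time_s: 15.02
eef_pos: [0.4628, -0.3249, 0.0794]
ee_rot: [0.159, 0.689, 0.159, -0.689]
wrist_force: [0.3, -0.4, -0.5]
gripper_width: 0.0107
```

Request:
carry_out:
  commands: [0.5, 0.1, 0, 0, 0, 0.5, 0, 0, 0, 0, 3.0, 0, 0, 0, 0, 5.0, 0, 0, 0, 0, 6.0, 0, 0, 0, 0, 6.0, 0, 0, 0, 0, 6.0, 0, 0, 0, 0]

```text
time_s: 15.9
eef_pos: [0.4627, -0.3249, 0.0783]
ee_rot: [0.159, 0.689, 0.159, -0.689]
wrist_force: [0.3, -0.2, -0.2]
gripper_width: 0.0599
```

```bash
python3 - <<'E'
from bench import robot
from h import *
togo(robot.sense(),[.4628,-.324,.2])
f=robot.grab_frame("wrist"); cv2.imwrite("pics/w10.png",cv2.resize(f["color"][:,:,::-1],(768,576)))
f=robot.grab_frame("side"); crop(f["color"],290,80,80,80,7,"pics/s10.png")
E
```

```text
tcp [ 0.4627 -0.3249  0.0783] t 15.9 w 0.0599 F [ 0.33 -0.17 -0.17] tilt 0.01
tool y heading -64.0 shift cm [-12.17  -0.07  -0.05]
```

View pics/w10.png

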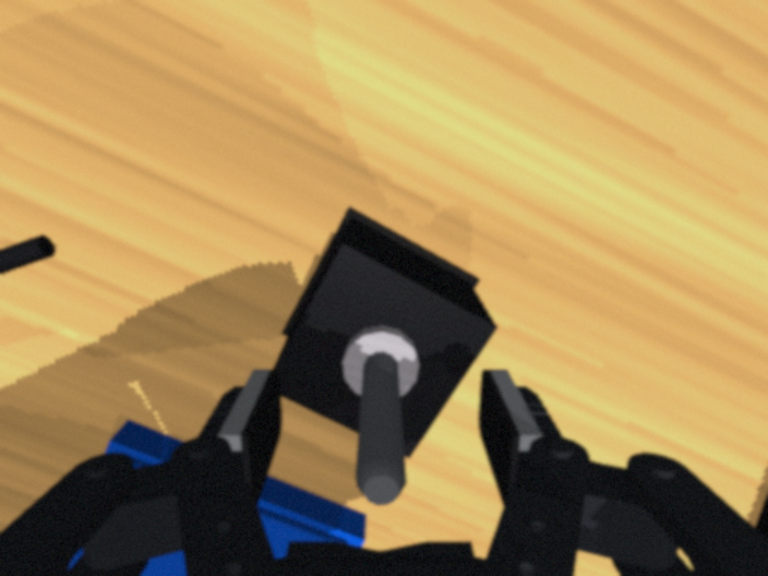

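View pics/s10.png

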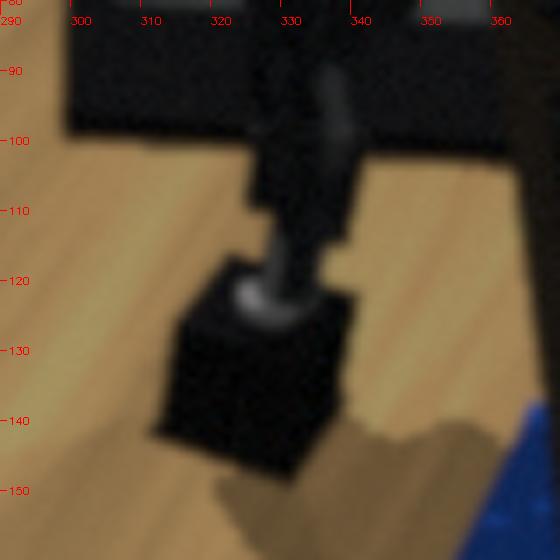

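Request:
carry_out:
  commands: [6.0, -1.0, 0, 0, 0, 6.0, -2.5, 0, 0, 0, 6.0, -3.5, 0, 0, 0, 8.0, -3.5, 0, 0, 7.5, 8.5, -2.0, 0, 0, 7.5, 8.5, -1.0, 0, 0, 7.5, 8.5, 0, 0, 0, 7.5, 8.5, 0, 0, 0, 0]

```text
time_s: 17.0
eef_pos: [0.4626, -0.3248, 0.214]
ee_rot: [-0.024, 0.707, -0.025, -0.706]
wrist_force: [-0.1, 0.3, -0.2]
gripper_width: 0.0852
```

```bash
python3 - <<'E'
from bench import robot
from h import *
togo(robot.sense(),[.4584,.3216,.21],-94)
f=robot.grab_frame("side"); crop(f["color"],290,80,80,80,7,"pics/s11.png")
E
```

```text
tcp [ 0.4626 -0.3248  0.214 ] t 17.0 w 0.0852 F [-0.14  0.32 -0.18] tilt 0.05
tool y heading -93.95 shift cm [  0.36 -64.46   4.87]
spin deg 0.05 check heading -94.0 shift after spin [  0.36 -64.46   4.93]
```

View pics/s11.png

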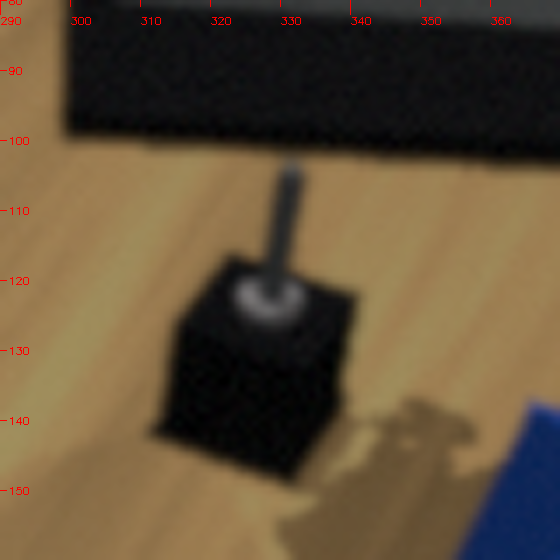

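Stylus is fully seated and upright. Now to the tongs.

Request:
carry_out:
  commands: [8.5, 0, -1.5, 0.1, 0, 8.5, 0, -3.0, 0.2, 0, 8.5, 0, -4.5, 0.4, 0, 8.5, 0, -5.0, 0.4, 0, 8.5, 0, -5.0, 0.4, 0, 8.5, 0, -5.0, 0.4, 0, 8.5, 0, -5.0, 0.4, 0, 8.5, 0, -5.0, 0.4, 0, 8.5, 0, -5.0, 0.4, 0, 8.5, 0, -5.0, 0.4, 0, 8.5, 0, -5.0, 0.4, 0, 8.5, 0, -5.0, 0.4, 0, 8.5, 0, -4.0, 0.3, 0, 8.5, 0, -3.0, 0.3, 0, 8.5, 0, -2.0, 0.2, 0, 8.5, 0, -1.0, 0.1, 0, 8.5, 0, -0.5, 0.1, 0, 8.5, 0, 0, 0, 0, 8.5, 0, 0, 0, 0]

```text
time_s: 19.42
eef_pos: [0.4549, 0.3217, 0.2133]
ee_rot: [-0.025, 0.707, -0.025, -0.707]
wrist_force: [-0.0, -0.1, 0.3]
gripper_width: 0.0851
```

```bash
python3 - <<'E'
from bench import robot
from h import *
s=robot.sense();togo(s,[.4584,.3216,.1],-94);print(s["joint_pos"].round(2))
f=robot.grab_frame("wrist"); cv2.imwrite("pics/w12.png",cv2.resize(f["color"][:,:,::-1],(768,576)))
import pickle; pickle.dump(f,open("w12.pkl","wb"))
E
```

```text
tcp [0.4549 0.3217 0.2133] t 19.43 w 0.0851 F [-0.03 -0.11  0.27] tilt 0.01
tool y heading -94.04 shift cm [11.33 -0.02 -0.35]
spin deg -0.04 check heading -94.0 shift after spin [11.33 -0.02 -0.35]
[ 0.5   0.41  1.75 -0.    0.98  2.14]
```

View pics/w12.png

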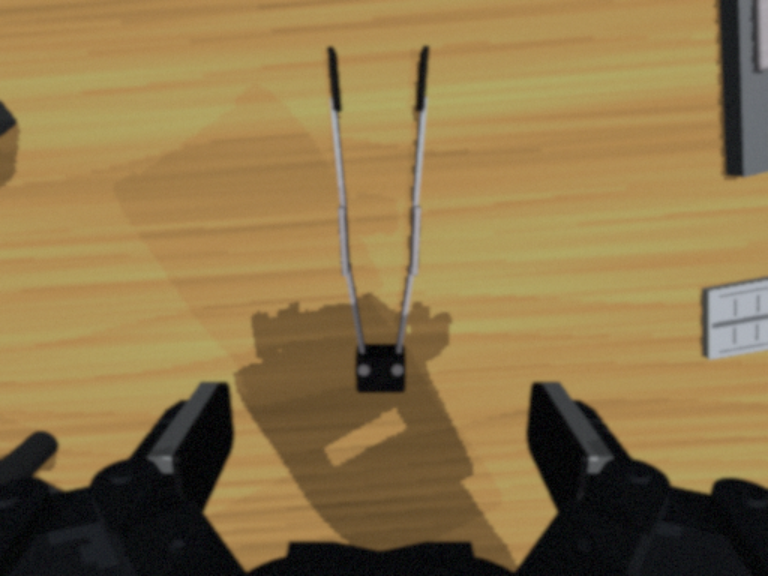

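```bash
python3 - <<'E'
from bench import robot
from h import *
import pickle; f=pickle.load(open("w12.pkl","rb"))
g=lambda x,y,z=.026: plane(f,(x+.5)/1.5-.5,(y+.5)/1.5-.5,z)
A,B=g(332,47),g(426,47); t=(A+B)/2; h=(g(364,370)+g(397,370))/2
print("tips",A,B,"screws",h); d=t-h; print(np.linalg.norm(d),np.degrees(np.arctan2(d[1],d[0])))
print("plates",g(343,206),g(417,206),g(347,273),g(413,273)); m=(g(343,206)+g(417,206)+g(347,273)+g(413,273))/4; print(m, t-.118*d/np.linalg.norm(d))
togo(robot.sense(),[m[0],m[1],.06],-94)
E
```

```text
tips [0.57835153 0.33989534 0.026     ] [0.57444697 0.28477633 0.026     ] screws [0.36755025 0.32618467 0.026     ]
0.2093076545096521 -3.7937459020746314
plates [0.48515151 0.34204808 0.026     ] [0.48178264 0.29461101 0.026     ] [0.44049018 0.34350418 0.026     ] [0.43735887 0.29946536 0.026     ]
[0.4611958  0.31990716 0.026     ] [0.45865783 0.3201433  0.026     ]
tcp [0.4549 0.3217 0.2133] t 19.48 w 0.0848 F [ 0.15 -0.12  0.53] tilt 0.01
tool y heading -94.04 shift cm [15.33  0.13 -0.64]
spin deg -0.04 check heading -94.0 shift after spin [15.33  0.13 -0.64]
```

Request:
carry_out:
  commands: [8.5, 1.0, 0.1, -0.5, 0, 8.5, 2.5, 0, 0, 0, 8.5, 3.5, 0, 0, 0, 8.5, 3.5, 0, 0, 0, 8.5, 3.0, 0, 0, 0, 8.5, 2.0, 0, 0, 0, 8.5, 1.0, 0, 0, 0, 8.5, 0, 0, 0, 0]

```text
time_s: 20.48
eef_pos: [0.4597, 0.3206, 0.0477]
ee_rot: [0.025, -0.706, 0.025, 0.707]
wrist_force: [-0.4, -0.9, 0.5]
gripper_width: 0.085
```

```bash
python3 - <<'E'
from bench import robot
from h import *
s=robot.sense();togo(s,[.4595,.3202,.0015],-94)
f=robot.grab_frame("wrist"); cv2.imwrite("pics/w13.png",cv2.resize(f["color"][:,:,::-1],(768,576)))
f=robot.grab_frame("side"); crop(f["color"],155,255,125,100,6,"pics/s13.png")
E
```

```text
tcp [0.4597 0.3206 0.0477] t 20.48 w 0.085 F [-0.43 -0.92  0.48] tilt 0.06
tool y heading -94.01 shift cm [4.62 0.04 0.01]
spin deg -0.01 check heading -94.0 shift after spin [4.62 0.04 0.01]
```

View pics/w13.png

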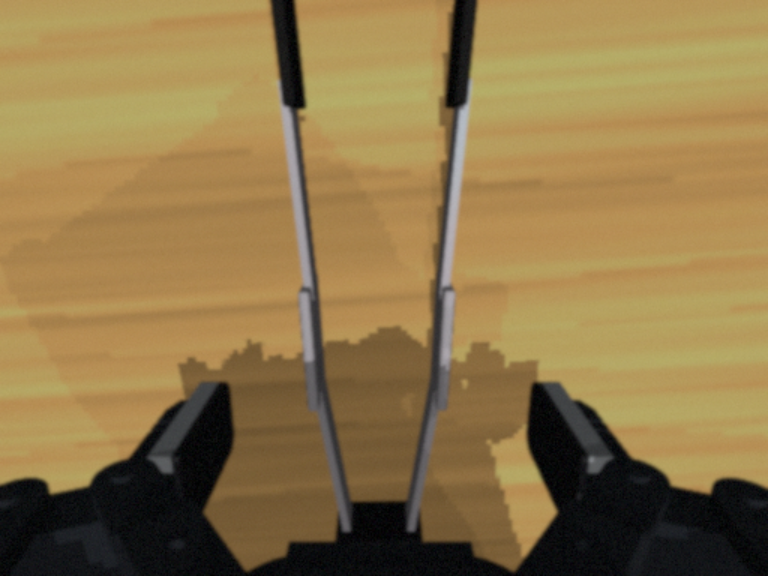

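View pics/s13.png

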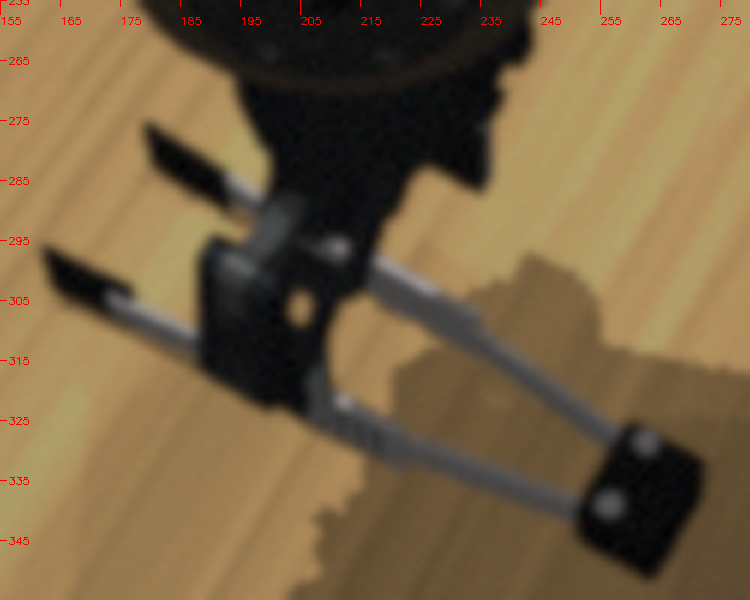

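Request:
carry_out:
  commands: [8.5, 0.8, -0.1, 0, 0, 8.5, 1.2, 0, 0, 0, 8.5, 1.2, 0, 0, 0, 8.5, 0.8, 0, 0, 0, 8.5, 0.5, 0, 0, 0, 8.5, 0, 0, 0, 0, 5.6, 0, 0, 0, 0, 5.6, 0, 0, 0, 0, 5.6, 0, 0, 0, 0]

```text
time_s: 21.7
eef_pos: [0.4599, 0.3219, 0.0035]
ee_rot: [-0.025, 0.707, -0.025, -0.707]
wrist_force: [0.1, 0.3, -0.1]
gripper_width: 0.0561
```

```bash
python3 - <<'E'
from bench import robot
from h import *
s=robot.sense();togo(s,[.4595,.3202,.0],-94)
f=robot.grab_frame("wrist"); cv2.imwrite("pics/w14.png",cv2.resize(f["color"][:,:,::-1],(768,576)))
E
```

```text
tcp [0.4599 0.3219 0.0035] t 21.7 w 0.0561 F [ 0.08  0.28 -0.06] tilt 0.02
tool y heading -94.0 shift cm [0.35 0.17 0.03]
spin deg -0.0 check heading -94.0 shift after spin [0.35 0.17 0.03]
```

View pics/w14.png

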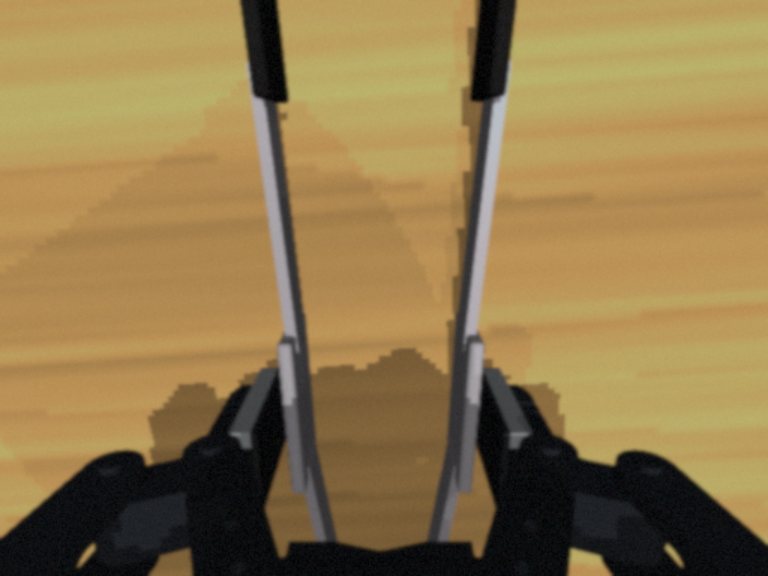

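Request:
carry_out:
  commands: [5.6, 0.3, 0, 0, 0, 5.6, 0, 0, 0, 0, 5.0, 0, 0, 0, 0, 4.7, 0, 0, 0, 0, 4.7, 0, 0, 0, 0, 4.7, 0, 0, 0, 0, 4.7, 0, 0, 0, 0]
  grip_force: 60

```text
time_s: 22.62
eef_pos: [0.46, 0.322, 0.0008]
ee_rot: [-0.025, 0.707, -0.024, -0.706]
wrist_force: [-0.6, -0.8, 6.7]
gripper_width: 0.0471
```

```bash
python3 - <<'E'
from bench import robot
from h import *
s=robot.sense();togo(s,[.4595,.3202,.1],-94)
f=robot.grab_frame("wrist"); cv2.imwrite("pics/w15.png",cv2.resize(f["color"][:,:,::-1],(768,576)))
E
```

```text
tcp [0.46   0.322  0.0008] t 22.62 w 0.0471 F [-0.57 -0.84  6.72] tilt 0.05
tool y heading -93.97 shift cm [-9.92  0.18  0.03]
spin deg 0.03 check heading -94.0 shift after spin [-9.92  0.18  0.03]
```

View pics/w15.png

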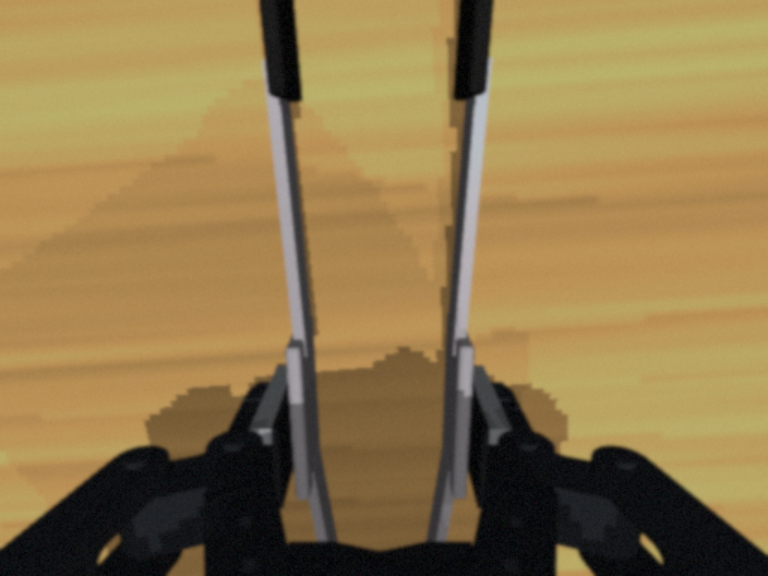

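Request:
carry_out:
  commands: [4.7, -0.3, 0, 0, 0, 4.7, -0.7, 0, 0, 0, 4.7, -1.5, 0, 0, 0, 4.7, -2.0, 0, 0, 0, 4.7, -2.0, 0, 0, 0, 4.7, -2.0, 0, 0, 0, 4.7, -1.5, 0, 0, 0, 4.7, -1.0, 0, 0, -3, 4.7, -0.7, 0, 0, -4, 4.7, -0.3, 0, 0, -4, 4.7, 0, 0, 0, -2, 4.7, 0, 0, 0, 0]

```text
time_s: 24.18
eef_pos: [0.4597, 0.3219, 0.1203]
ee_rot: [-0.055, -0.705, -0.055, 0.705]
wrist_force: [0.8, -0.2, -1.1]
gripper_width: 0.0473
```

```bash
python3 - <<'E'
from bench import robot
from h import *
s=robot.sense();togo(s,[.506,.018,.12],-81)
f=robot.grab_frame("wrist"); cv2.imwrite("pics/w16.png",cv2.resize(f["color"][:,:,::-1],(768,576)))
f=robot.grab_frame("side"); cv2.imwrite("pics/s16.png",cv2.resize(f["color"][:,:,::-1],(768,576)))
E
```

```text
tcp [0.4597 0.3219 0.1203] t 24.18 w 0.0473 F [ 0.81 -0.15 -1.13] tilt 0.01
tool y heading -81.03 shift cm [ 0.04 30.74  0.16]
spin deg -0.03 check heading -81.0 shift after spin [ 0.04 30.74  0.18]
```

View pics/w16.png

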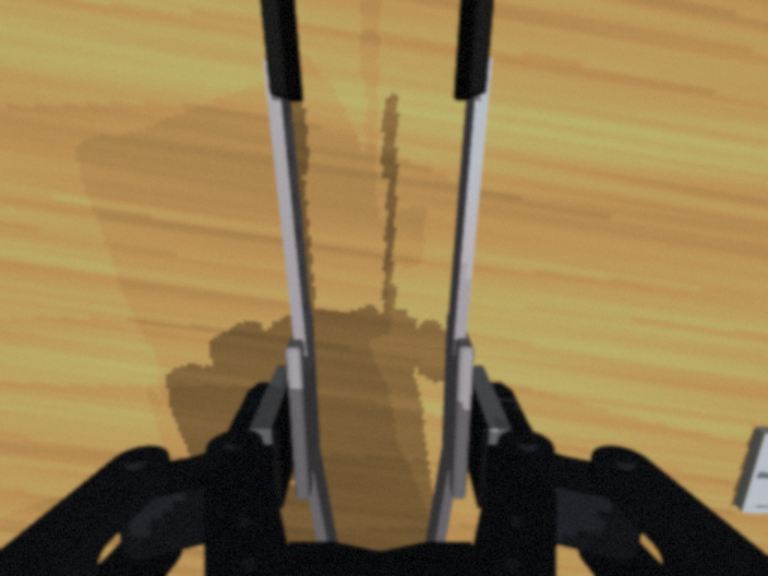

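View pics/s16.png

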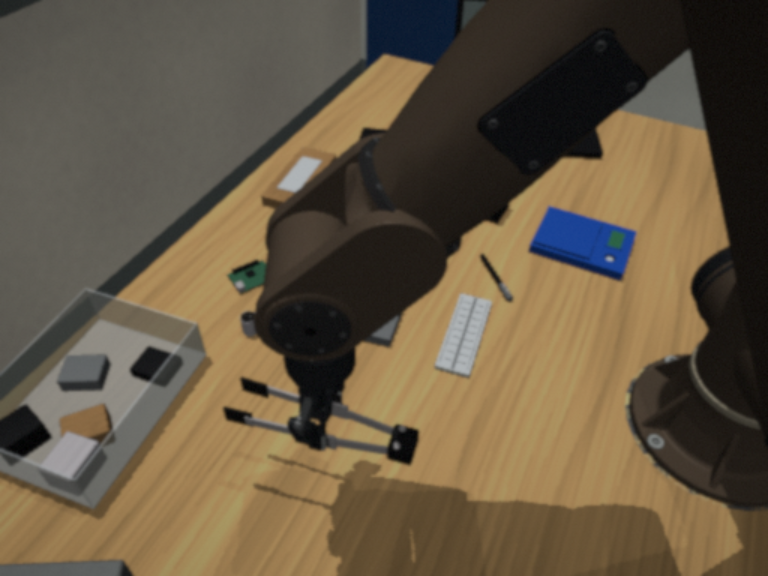

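Request:
carry_out:
  commands: [4.7, 0, 0.7, 0, 0, 4.7, 0, 1.5, 0, 0, 4.7, 0, 2.5, 0, 0, 4.7, 0, 3.0, 0, 0, 4.7, 0, 3.0, 0, 0, 4.7, 0, 3.0, 0, 0, 4.7, 0, 3.0, 0, 0, 4.7, 0, 3.0, 0, 0, 4.7, 0, 3.0, 0, 0, 4.7, 0, 3.0, 0, 0, 4.7, 0, 2.5, 0.1, 0, 4.7, 0, 1.5, 0.1, 0, 4.7, 0, 0.7, 0, 0, 4.7, 0, 0.3, 0, 0, 4.7, 0, 0, 0, 0, 4.7, 0, 0, 0, 0]

```text
time_s: 26.28
eef_pos: [0.5057, 0.0189, 0.1203]
ee_rot: [-0.056, -0.705, -0.056, 0.705]
wrist_force: [0.6, 0.1, -1.1]
gripper_width: 0.0472
```

```bash
python3 - <<'E'
from bench import robot
from h import *
s=robot.sense();togo(s,[.506,.018,.12],-81)
f=robot.grab_frame("wrist"); cv2.imwrite("pics/w17.png",cv2.resize(f["color"][:,:,::-1],(768,576)))
import pickle; pickle.dump(f,open("w17.pkl","wb"))
f=robot.grab_frame("top"); crop(f["color"],220,135,80,90,6,"pics/t17.png")
f=robot.grab_frame("side"); cv2.imwrite("pics/s17.png",cv2.resize(f["color"][:,:,::-1],(768,576)))
E
```

```text
tcp [0.5057 0.0189 0.1203] t 26.27 w 0.0472 F [ 0.62  0.05 -1.09] tilt 0.0
tool y heading -80.96 shift cm [ 0.03  0.09 -0.01]
spin deg 0.04 check heading -81.0 shift after spin [ 0.03  0.09 -0.01]
```

View pics/w17.png

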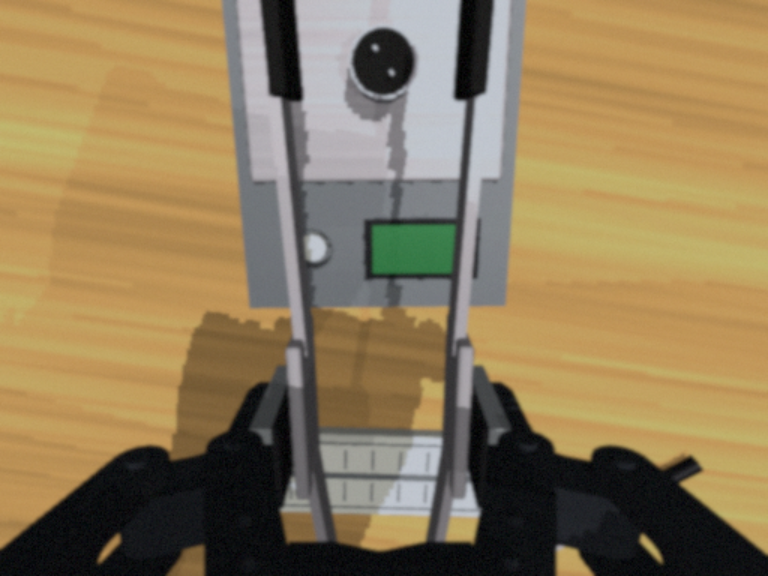

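View pics/t17.png

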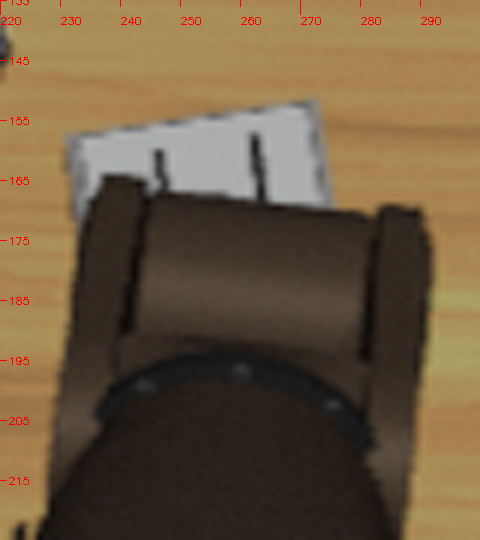

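View pics/s17.png

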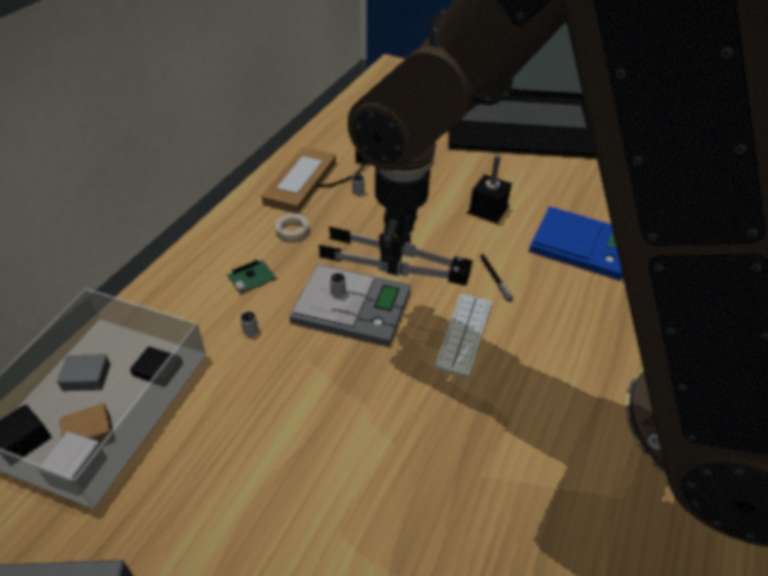

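```bash
python3 - <<'E'
from bench import robot
from h import *
import pickle; f=pickle.load(open("w17.pkl","rb"))
g=lambda x,y,z: plane(f,(x+.5)/1.5-.5,(y+.5)/1.5-.5,z)
s=robot.sense(); M=q2R(s["ee_rot"])
L=lambda p: (M.T@(p-s["eef_pos"])*1000).round(1)
print("can",g(382,62,.058),L(g(382,62,.058)))
print("pad rear", L(g(287,97,.1455)),L(g(471,97,.1455)), "pad inner bottom rear",L(g(301,99,.1195)),L(g(456,99,.1195)))
E
```

```text
can [0.60368084 0.03285011 0.058     ] [ 62.3   1.4 -98.9]
pad rear [-25.2 -19.3 -81.8] [-25.2  20.1 -81.8] pad inner bottom rear [  0.8 -20.1 -82.8] [  0.8  20.5 -82.8]
```

Request:
carry_out:
  commands: [4.7, 0.5, 0.1, 0, 0, 4.7, 1.0, 0, 0, 0, 4.7, 1.2, 0, 0, 0, 4.7, 1.2, 0, 0, 0, 4.7, 0.8, 0, 0, 0, 4.7, 0.4, 0, 0, 0, 4.7, 0, 0, 0, 0]

```text
time_s: 27.3
eef_pos: [0.506, 0.0174, 0.0691]
ee_rot: [-0.055, -0.705, -0.055, 0.705]
wrist_force: [-0.4, 0.1, -0.5]
gripper_width: 0.047
```

```bash
python3 - <<'E'
from bench import robot
from h import *
s=robot.sense();togo(s,[.506,.018,.033],-81)
f=robot.grab_frame("wrist"); cv2.imwrite("pics/w18.png",cv2.resize(f["color"][:,:,::-1],(768,576)))
f=robot.grab_frame("side"); crop(f["color"],190,140,130,95,6,"pics/s18.png")
E
```

```text
tcp [0.506  0.0174 0.0691] t 27.3 w 0.047 F [-0.41  0.07 -0.46] tilt 0.02
tool y heading -81.0 shift cm [ 3.61 -0.06 -0.02]
spin deg -0.0 check heading -81.0 shift after spin [ 3.61 -0.06 -0.02]
```

View pics/w18.png

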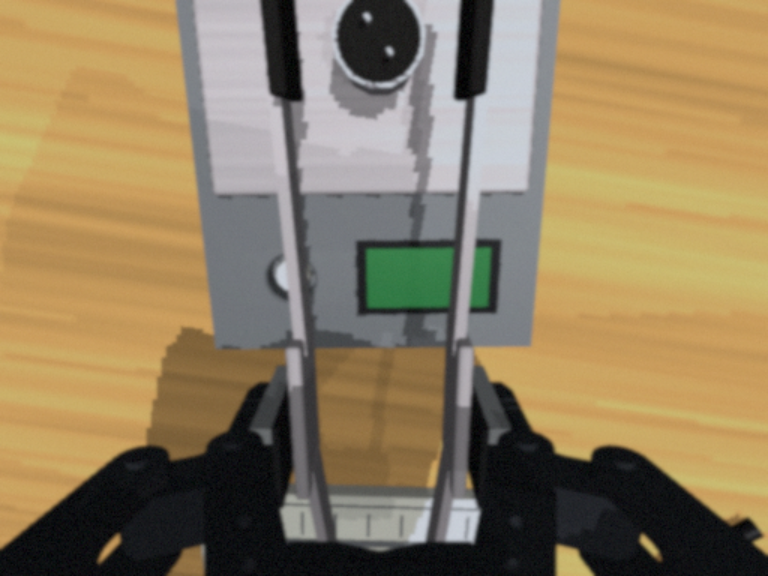

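View pics/s18.png

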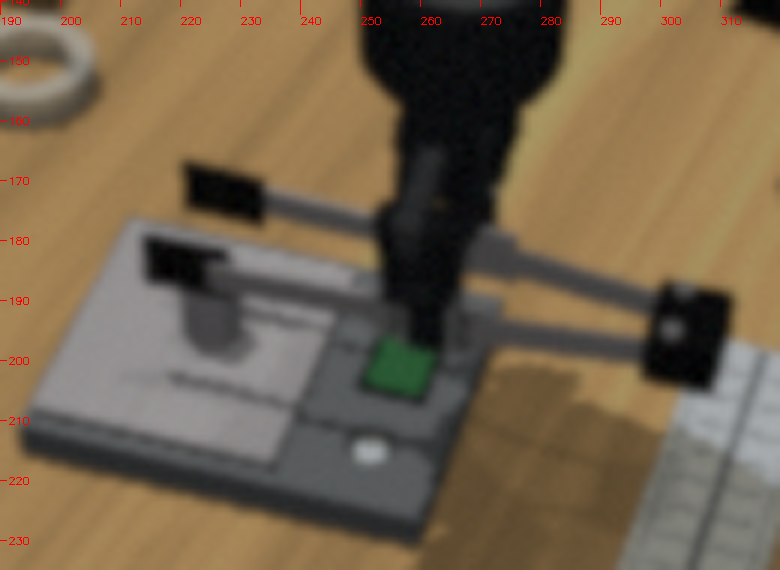

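Request:
carry_out:
  commands: [4.7, 0.4, 0, 0, 0, 4.7, 0.8, 0, 0, 0, 4.7, 0.8, 0, 0, 0, 4.7, 0.8, 0, 0, 0, 4.7, 0.5, 0, 0, 0, 4.7, 0.3, 0, 0, 0, 4.7, 0, 0, 0, 0]

```text
time_s: 28.28
eef_pos: [0.506, 0.0174, 0.0331]
ee_rot: [-0.055, -0.705, -0.055, 0.705]
wrist_force: [0.4, -0.4, -0.9]
gripper_width: 0.047
```

```bash
python3 - <<'E'
from bench import robot
from h import *
s=robot.sense();togo(s,[.506,.018,.033],-81)
f=robot.grab_frame("wrist"); cv2.imwrite("pics/w19.png",cv2.resize(f["color"][:,:,::-1],(768,576)))
f=robot.grab_frame("side"); crop(f["color"],190,140,130,95,6,"pics/s19.png")
E
```

```text
tcp [0.506  0.0174 0.0331] t 28.27 w 0.047 F [ 0.39 -0.36 -0.94] tilt 0.01
tool y heading -81.0 shift cm [ 0.01 -0.06 -0.01]
spin deg -0.0 check heading -81.0 shift after spin [ 0.01 -0.06 -0.01]
```

View pics/w19.png

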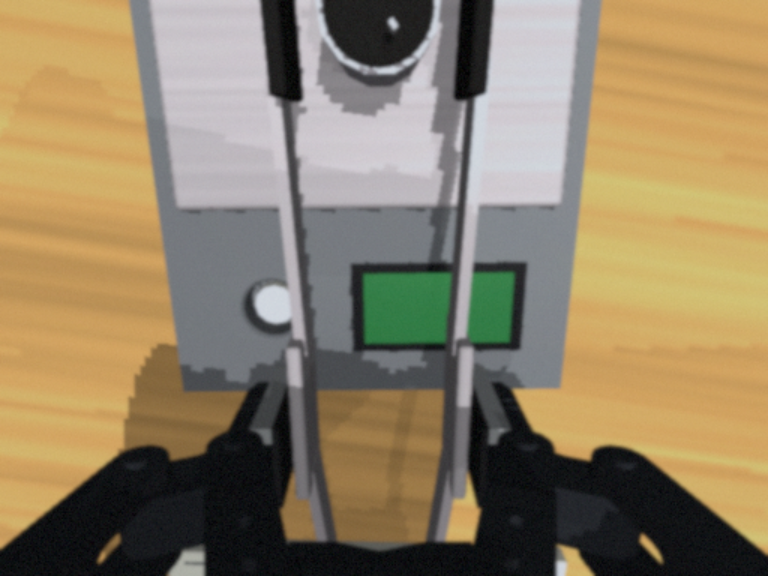

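View pics/s19.png

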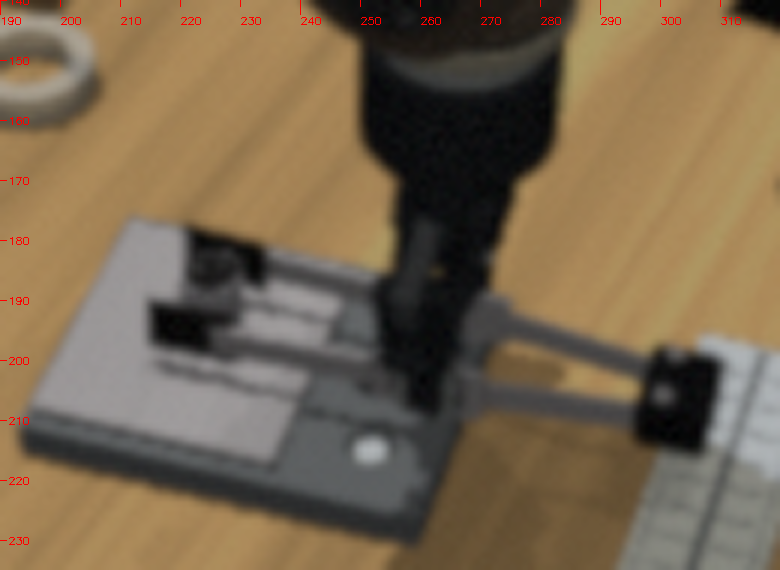

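Request:
carry_out:
  commands: [4.5, 0, 0, 0, 0, 4.3, 0, 0, 0, 0, 4.2, 0, 0, 0, 0, 4.1, 0, 0, 0, 0, 4.0, 0, 0, 0, 0, 3.8, 0, 0, 0, 0, 3.6, 0, 0, 0, 0, 3.5, 0, 0, 0, 0, 3.5, 0, 0, 0, 0]
  grip_force: 60

```text
time_s: 29.5
eef_pos: [0.506, 0.0173, 0.0333]
ee_rot: [0.055, 0.705, 0.055, -0.705]
wrist_force: [-0.7, -0.4, 0.5]
gripper_width: 0.039
```

```bash
python3 - <<'E'
from bench import robot
from h import *
s=robot.sense();togo(s,[.506,.018,.033],-81)
f=robot.grab_frame("wrist"); cv2.imwrite("pics/w20.png",cv2.resize(f["color"][:,:,::-1],(768,576)))
f=robot.grab_frame("side"); crop(f["color"],190,140,130,95,6,"pics/s20.png")
E
```

```text
tcp [0.506  0.0173 0.0333] t 29.5 w 0.039 F [-0.66 -0.36  0.52] tilt 0.01
tool y heading -81.0 shift cm [ 0.03 -0.07 -0.01]
spin deg -0.0 check heading -81.0 shift after spin [ 0.03 -0.07 -0.01]
```

View pics/w20.png

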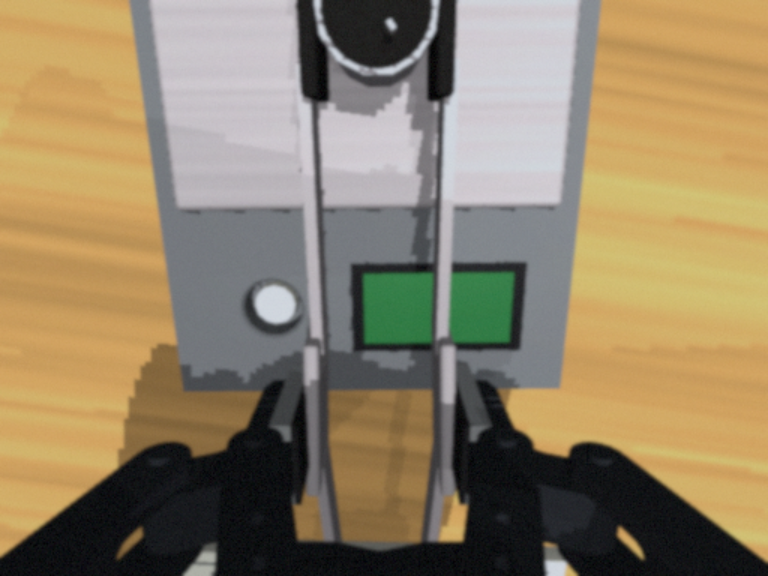

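View pics/s20.png

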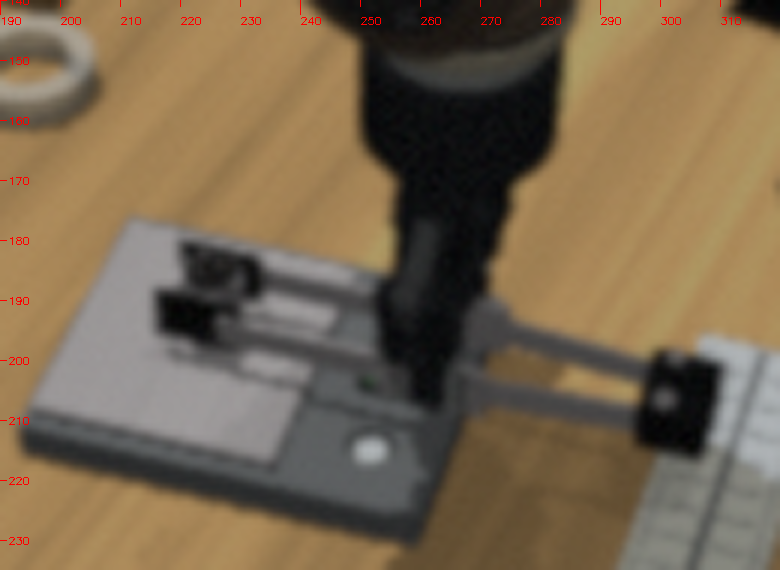

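Request:
carry_out:
  commands: [3.5, -0.2, 0, 0, 0, 3.5, -0.4, 0, 0, 0, 3.5, -0.8, 0, 0, 0, 3.5, -1.2, 0, 0, 0, 3.5, -1.5, 0, 0, 0, 3.5, -1.5, 0, 0, 0, 3.5, -1.5, 0, 0, 0, 3.5, -1.2, 0, 0, 0, 3.5, -0.9, 0, 0, 0, 3.5, -0.6, 0, 0, 0, 3.5, -0.2, 0, 0, 0, 3.5, 0, 0, 0, 0, 3.5, 0, 0, 0, 0]

```text
time_s: 31.22
eef_pos: [0.5059, 0.0174, 0.133]
ee_rot: [-0.055, -0.705, -0.055, 0.705]
wrist_force: [-0.3, 0.1, -1.4]
gripper_width: 0.0389
```

```bash
python3 - <<'E'
from bench import robot
from h import *
s=robot.sense();togo(s,[.506,.018,.133],-81)
f=robot.grab_frame("wrist"); cv2.imwrite("pics/w21.png",cv2.resize(f["color"][:,:,::-1],(768,576)))
f=robot.grab_frame("side"); cv2.imwrite("pics/s21.png",cv2.resize(f["color"][:,:,::-1],(768,576))); crop(f["color"],190,120,130,95,6,"pics/s21c.png")
E
```

```text
tcp [0.5059 0.0174 0.133 ] t 31.23 w 0.0389 F [-0.34  0.11 -1.42] tilt 0.03
tool y heading -81.0 shift cm [-0.   -0.06 -0.02]
spin deg -0.0 check heading -81.0 shift after spin [-0.   -0.06 -0.02]
```

View pics/w21.png

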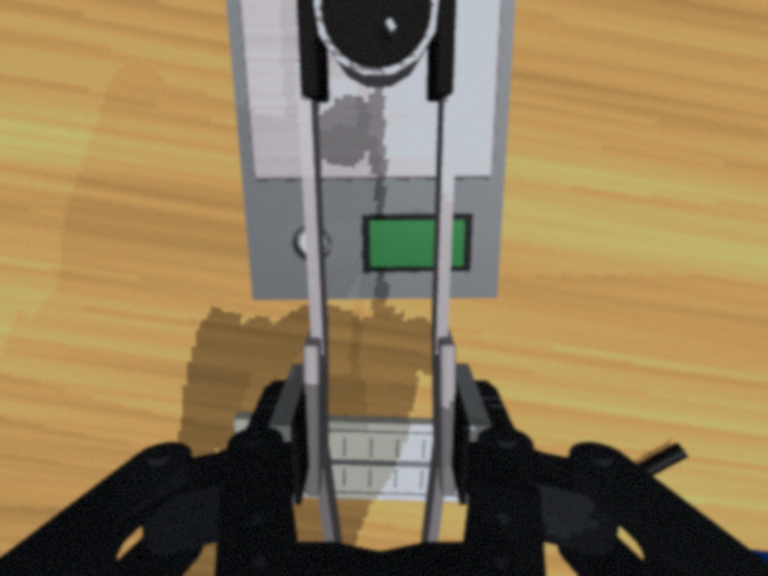

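View pics/s21.png

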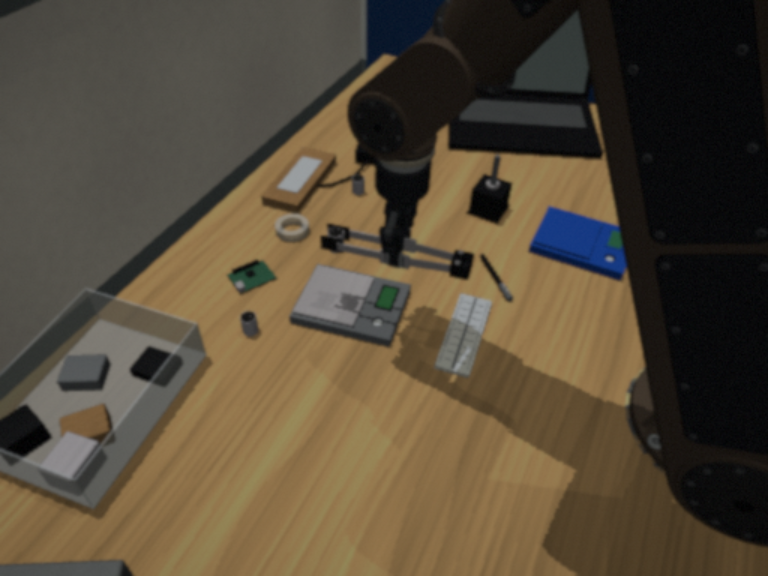

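View pics/s21c.png

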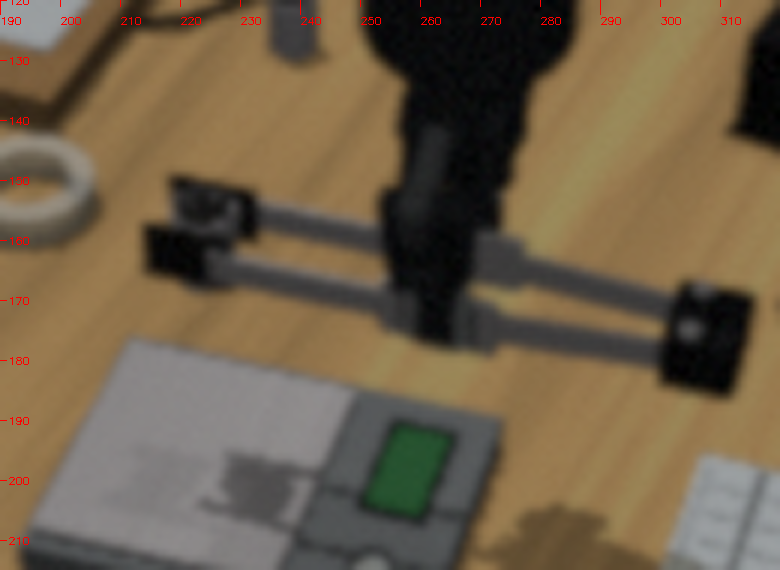

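The can is in the jaws about 10 cm up, at the same wrist-image position as when gripped, so it has not slipped. The stylus is in its stand and the bystanders are in place.

```bash
python3 - <<'E'
from bench import robot
print(robot.hand_in()); s=robot.sense(); print(s["time_s"],s["eef_pos"],s["gripper_width"],s["wrist_force"])
E
```

```text
the job is handed in; nothing more can be done
None
the job is handed in; nothing more can be done
```

I did all the steps and handed the job in at about 31 s. No verdict is given, so what follows rests on my own checks.

- **Button press:** I took the stylus from its stand and pressed the zero button to its stop. The wrist force rose to 12.4 N with no further travel, and the can was standing on the pan in the pictures taken just before.
- **Stylus return:** The side view after release shows it upright with its collar down in the stand, and it still stands there in the last picture.
- **Tongs and can:** I closed the tongs on the can at a measured opening of 39 mm and raised them 10.0 cm. The can's centre should be about 0.14 m above the table. It did not move in the wrist picture between gripping and lifting, so it has not slipped. The gripper stayed clear of the can in every picture.
- **Bystanders:** In the last pictures none of the other things looks moved, but I did not measure their positions.
- **Disagreements:** The top, side and wrist cameras differed by 2–3 mm on the positions I measured, roughly the stated calibration. The gripper opening reads about 1.5–2 mm under the true width while squeezing.
- **Not confirmed:** A state reading straight after the hand-in was refused, so the final second was not checked.

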